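Shake chocolate chunks evenly into a three-bay tin and slide its cover shut

ROBOT

A 7-joint arm with a two-finger parallel gripper is mounted at the origin on the work surface. World frame = base frame: x ahead of the robot, y to its left, z up, the work surface at z = 0. Lengths are in mm, angles in rad, forces in N, time in s.
With the tool pointing down it reaches from about 425 to 1025 mm from the base axis. Payload 9.4 kg.
Tool frame: the origin (TCP) lies between the finger pads; the fingertips stand robot.tip_reach ahead of it and the grasp point (between the pads) lies 3 mm ahead of it (robot.tip_reach is the distance from the TCP to the fingertips, in mm); z points along the fingers, y is the line along which they close (so a half turn about z gives the same grasp; the last joint's range is limited). The gripper opens to 93 mm and grips with 3 to 60 N. Pads are 15 mm wide; open, the fingers measure 128 mm over their backs; the gripper's body (75 mm by 188 mm) begins 65 mm behind the grasp point.
Start: joints at [1.111, 0.599, -0.003, 1.599, 0.002, 0.943, -0.08], TCP at [270.793, -672.529, 240.618] pointing down, gripper open.
Joint ranges: [-2.57, 2.57], [-0.35, 1.97], [-1.29, 1.29], [0.11, 2.56], [-1.05, 4.19], [0.11, 1.86], [-2.63, 2.63]. Speed limits (rad/s): [2.22, 2.22, 3.01, 3.01, 3.14, 3.14, 3.14].

INTERFACE

Orientations are given as a rotation vector (axis times angle).
In Python, from rig import robot gives the robot as it stands.
- The arm moves only by the tool drive_tool, never from a script. Its argument "moves" is a list of rows, each a list of 7 numbers: the opening, from 0 (shut) to 1 (fully open), then the shift along the tool's x, y, z in units of 50 mm (1.0 is 50 mm), then the turn, a rotation vector about the tool's x, y, z in units of 8 degrees (1.0 is 8 degrees). In form: [[claw, dx, dy, dz, ax, ay, az], ...]. A call has exactly 8 rows; each row shifts and turns the commanded pose from where the row before left it, along the tool's axes as they then stand; what a row does not reach is not made up. A row lasts 1/10 s, in which the tool goes at most 50 mm and 8.59 degrees, less where a joint would pass 70% of its speed; a pose out of reach is approached as far as the arm can. A call is refused whole if a number of a shift passes 1 or a number of a turn 1, either way. A call with a gripper value outside its range is refused whole. The fingers move at their own pace and stop on an object; "squeeze" is the grip in N (left out, the last holds). Time passes only in rows, so rows that do not move let the fingers close, or fill a call up. It gives the time, the measured TCP pose, the force, the opening and the grip force at its end, in the units of the state.
- robot.state(): the state, without advancing time (a new reading comes with each control period).
- robot.get_image(name): name is "scene" or "top" or "wrist"; returns a dict with "image" (400x640x3 uint8, blue, green, red), "depth" (400x640 float32, mm along the optical axis (not along the pixel's ray), 0 where there is no reading), "mtx" (3x3 intrinsics, pixels), "rvec" (rotation vector, rad) and "tvec" (3), from world to camera coordinates, as OpenCV has them. Camera axes: x right, y down, z forward; pixel columns grow to the right and rows downward; lengths in mm; the calibration is good to about 2 mm. The wrist camera is an equidistant fisheye: a pixel r from the principal point sees the ray r / f radians off the axis. A picture is of the moment at which its call begins.
- robot.finish_job(): hands the job in; it is judged then, once.
Trained networks look in the newest picture that a camera, given by its name, has taken for a name from the list of things; names that differ only in an ending like _2 or _b are one class to them, and where a whole thing is asked for, a point or a joint stands for the part that bears it (a point fixed in the world has none). Each returns a list of dicts, best first, with "confidence" (0 to 1); they miss things now and then, are a little off and sometimes report something else, mostly with a low value. They report only what shows in the picture. A call takes as long as a camera call. They do not tell look-alikes from the thing itself.
- robot.boxes_of(camera, query): "bbox" ([centre column, centre row, width, height] in pixels, round what is visible of it).
- robot.regions_of(camera, query): "mask" (400x640 bool, what is visible of it) and "bbox" ([centre column, centre row, width, height] in pixels, round what is visible of it).
- robot.pinpoint(camera, query): "pixel" ([column, row] in pixels: a listed point, or the origin of a listed thing).
The state is a dict: "t": time; "q": joint angles; "qd": joint speeds; "joint_torque": joint torques, N m; "ee_pos": TCP position; "tool_rot": TCP orientation; "ft_force": force on the tool from outside, world axes, zero at the start; "ft_torque": the same for the moment, N m; "finger_gap": opening from 0.0 (shut) to 1.0 (fully open); "grip_force": force on a finger pad.
Only numpy, scipy, OpenCV 4.12 (cv2) and the standard library are available. Lean on these libraries where they do the work, as an engineer would, in place of code of your own. Each camera call takes 0.05 s, during which the arm holds its last target. There are 200 camera calls.

TASK

Slide the tin's cover back out of the way, pick up the steel shaker by its bar handle and shake all five chocolate chunks out of it evenly along the tin, so that each of the three bays gets at least one, without the gripper's fingers touching the chocolate. Stand the empty shaker upright back where you took it from, and slide the cover fully shut over the tin. Do not disturb the other things on the worktop.

Things in the scene. Friction and masses are not known exactly. Their poses are not given: they have to be found in the camera images.
- tin: aluminium baking tin, fixed, outside 120 (x) x 200 (y) x 48 mm high, walls and floor 4 mm, open on top; origin at the centre of its underside, z up. Two ridges, 8 mm high and 5 mm wide, across its floor at y = -32 and +32 mm divide it into three equal bays. Two steel rails (5 mm wide, at x = -62.5 and +62.5 mm, top 60 mm above the worktop) run from y = -100 to +300 mm and carry the cover, which slides out past the tin's +y end.
- bay0 (a point): centre of the inner floor of the bay farthest from the opened cover (tin -y end), 4 mm above the worktop; axes as the tin; each bay is 112 (x) x about 60 mm (y)
- bay1 (a point): centre of the inner floor of the middle bay, 4 mm above the worktop; axes as the tin; each bay is 112 (x) x about 60 mm (y)
- bay2 (a point): centre of the inner floor of the bay nearest the opened cover (tin +y end), 4 mm above the worktop; axes as the tin; each bay is 112 (x) x about 60 mm (y)
- cover (a joint): flat wooden cover of the tin, 118 x 200 x 4 mm, underside 50 mm above the worktop, sliding along the tin's y: 0 = shut (fully over the tin), 0.195 = fully open (value in m, grows towards tin +y). At the start it is part open. It stays where it is left; moving it takes 2 to 3 N.
- cover_fin (a point): centre of the upright wooden fin on the middle of the cover, 70 mm along the tin's x, 12 mm thick along y, 36 mm high (top 90 mm above the worktop); moves with the cover; axes as the tin
- shaker: the shaker; origin at the centre of the wooden handle bar. It stands loose on the worktop. Bar: 96 mm along shaker x, 14 mm wide (y), 16 mm high, its centre 96 mm above the shaker's underside; posts at x = -40 and +40 mm, the middle 70 mm is free to grip. The shaker is an open-topped steel chute 150 mm long (x), 36 mm wide (y), 30 mm inside width, walls to 33 mm, floor 3 mm; 0.22 kg; closed at its +x end, open at its -x end (the mouth). Axes: x from mouth to closed end, z up.
- shaker_mouth (a point): middle of the floor's edge at the shaker's open mouth: 75 mm towards -x and 93 mm below the handle bar's centre; axes as the shaker
- chunk0: centre of a loose dark chocolate chunk, 20 x 20 x 17 mm, 10 g; the five lie in single file on the shaker's floor, chunk0 at the closed end, chunk4 nearest the mouth. Friction on steel is about 0.5 to 0.7, so they slide at a tilt of roughly 26 to 36 degrees, less when shaken.
- chunk1: centre of a loose dark chocolate chunk, 20 x 20 x 17 mm, 10 g; the five lie in single file on the shaker's floor, chunk0 at the closed end, chunk4 nearest the mouth. Friction on steel is about 0.5 to 0.7, so they slide at a tilt of roughly 26 to 36 degrees, less when shaken.
- chunk2: centre of a loose dark chocolate chunk, 20 x 20 x 17 mm, 10 g; the five lie in single file on the shaker's floor, chunk0 at the closed end, chunk4 nearest the mouth. Friction on steel is about 0.5 to 0.7, so they slide at a tilt of roughly 26 to 36 degrees, less when shaken.
- chunk3: centre of a loose dark chocolate chunk, 20 x 20 x 17 mm, 10 g; the five lie in single file on the shaker's floor, chunk0 at the closed end, chunk4 nearest the mouth. Friction on steel is about 0.5 to 0.7, so they slide at a tilt of roughly 26 to 36 degrees, less when shaken.
- chunk4: centre of a loose dark chocolate chunk, 20 x 20 x 17 mm, 10 g; the five lie in single file on the shaker's floor, chunk0 at the closed end, chunk4 nearest the mouth. Friction on steel is about 0.5 to 0.7, so they slide at a tilt of roughly 26 to 36 degrees, less when shaken.
- jar_mid (a point): bystander: sealed glass jar, 68 mm diameter, 110 mm high, near the shaker; point at its centre, half-way up
- mug_mid (a point): bystander: white mug, 74 mm rim diameter, 85 mm high, handle to one side, at the robot's side of the tin; point at its centre, half-way up
- bowl_mid (a point): bystander: blue bowl, 120 mm rim diameter, 50 mm high, on the far side of the tin; point at its centre, half-way up
- bottle_mid (a point): bystander: closed amber bottle, 60 mm diameter, 190 mm high, on the far left of the cover's rails; point at its centre, half-way up
- bar_mid (a point): bystander: whole chocolate bar lying flat, 36 x 84 x 12 mm, between tin and shaker; point at its centre, half-way up
- spatula_grip (a point): bystander: spatula lying flat at the left; point in its handle
Mind the look-alikes: they are no part of the job. What is shaped like the shaker but orange is not meant.

How it is judged (in metres and radians):
On the way, in this order (a step that is already met when the one before it is completed fails the run):
1. the shaker is lifted clear of the worktop (height (world z) of shaker above 0.136 m), for 0.2 s.
2. all five chunks lie in the tin, at least one in each bay (x of chunk0 in the frame of tin between -0.056 and 0.056 m and y of chunk0 in the frame of tin between -0.096 and 0.096 m and z of chunk0 in the frame of tin between 0 and 0.048 m and x of chunk1 in the frame of tin between -0.056 and 0.056 m and y of chunk1 in the frame of tin between -0.096 and 0.096 m and z of chunk1 in the frame of tin between 0 and 0.048 m and x of chunk2 in the frame of tin between -0.056 and 0.056 m and y of chunk2 in the frame of tin between -0.096 and 0.096 m and z of chunk2 in the frame of tin between 0 and 0.048 m and x of chunk3 in the frame of tin between -0.056 and 0.056 m and y of chunk3 in the frame of tin between -0.096 and 0.096 m and z of chunk3 in the frame of tin between 0 and 0.048 m and x of chunk4 in the frame of tin between -0.056 and 0.056 m and y of chunk4 in the frame of tin between -0.096 and 0.096 m and z of chunk4 in the frame of tin between 0 and 0.048 m and (y of chunk0 in the frame of tin below -0.032 m or y of chunk1 in the frame of tin below -0.032 m or y of chunk2 in the frame of tin below -0.032 m or y of chunk3 in the frame of tin below -0.032 m or y of chunk4 in the frame of tin below -0.032 m) and (y of chunk0 in the frame of tin between -0.032 and 0.032 m or y of chunk1 in the frame of tin between -0.032 and 0.032 m or y of chunk2 in the frame of tin between -0.032 and 0.032 m or y of chunk3 in the frame of tin between -0.032 and 0.032 m or y of chunk4 in the frame of tin between -0.032 and 0.032 m) and (y of chunk0 in the frame of tin above 0.032 m or y of chunk1 in the frame of tin above 0.032 m or y of chunk2 in the frame of tin above 0.032 m or y of chunk3 in the frame of tin above 0.032 m or y of chunk4 in the frame of tin above 0.032 m)), for 0.3 s.
At the end, for the whole second after the job is handed in: All five chunks are in the tin with at least one in each bay (by their centres, between the ridges' middles), the cover is shut to within 6 mm, and the shaker stands upright (within 0.1 rad) at rest on the worktop within 30 mm of where it was taken from (all of step 2 and value of joint cover below 0.006 m and angle between shaker's own z axis and vertical below 0.1 rad and height (world z) of shaker below 0.102 m and distance of shaker from where it was at the start of the episode below 0.03 m and linear speed of shaker below 0.02 m/s); the robot touches nothing.
It fails at once if the jar, mug, bowl, bottle, chocolate bar or spatula is knocked or moved more than 30 mm (distance of any of jar_mid, mug_mid, bowl_mid, bottle_mid, bar_mid, spatula_grip from where it was at the start of the episode above 0.03 m).
It fails at once if the gripper's fingers touch a chocolate chunk (contact force between any of chunk0, chunk1, chunk2, chunk3, chunk4 and the fingers above 0.3 N).
It also fails if it takes over 72 s, if anything falls off the work surface, if the arm or the gripper's body presses on something with over 40 N, if the wrist force passes 120 N, or if a joint passes its speed limit or range.

## Working session

There is one attempt and no reset: what is moved stays moved. The work goes in short steps, Python scripts to look and compute and a tool call to move; the robot and the scene stay as the last step left them, time stands still between calls to the robot, and variables do not carry over. Pictures are saved under pics/ and viewed, at most 10 in all, crops included, and the job is handed in when it is done.

Besides the shell and the picture viewer there is one more tool, called by a JSON object that holds its "name" and its "arguments", one argument or row to a line. drive_tool: Moves the arm, as the interface text tells. Its arguments: {"type":"object","properties":{"moves":{"type":"array"},"squeeze":{"type":"number"}},"required":["moves"]}

```bash
ls; mkdir -p pics; cat > h.py <<'E'
import numpy as np,cv2
from rig import robot
from scipy.spatial.transform import Rotation as R
def img(n):
    d=robot.get_image(n); d['R']=cv2.Rodrigues(np.array(d['rvec'],float))[0]; d['t']=np.array(d['tvec'],float).ravel(); return d
def world(d,px,z=None):
    "pixel -> world, on the plane z, or by depth"
    K=d['mtx']; c,r=px; ray=np.array([(c-K[0,2])/K[0,0],(r-K[1,2])/K[1,1],1])
    o=-d['R'].T@d['t']; v=d['R'].T@ray
    s=(z-o[2])/v[2] if z is not None else np.median(d['depth'][int(r)-1:int(r)+2,int(c)-1:int(c)+2])
    return o+s*v
def cloud(d,mask):
    K=d['mtx']; v,u=np.nonzero(mask&(d['depth']>0)); z=d['depth'][v,u]
    p=np.c_[(u-K[0,2])/K[0,0]*z,(v-K[1,2])/K[1,1]*z,z]; return (p-d['t'])@d['R']
E
python3 - <<'E'
from h import *
s=robot.state(); print(s['t'],s['ee_pos'],s['tool_rot'],robot.tip_reach)
for n in('top','scene'):
    d=img(n); cv2.imwrite(f'pics/{n}0.png',d['image']); print(n,-d['R'].T@d['t'])
    for q in['tin','bay0','bay1','bay2','cover_fin','shaker','shaker_mouth','chunk0','chunk4','jar_mid','mug_mid','bowl_mid','bottle_mid','bar_mid','spatula_grip']:
        print(q,[(np.round(x['pixel']).astype(int).tolist(),round(x['confidence'],2),np.round(world(d,x['pixel'])).tolist()) for x in robot.pinpoint(n,q)[:3]])
E
```

```text
pics
0.0 [ 270.62514166 -672.11428382  239.76229252] [-3.08274337e+00 -5.97441291e-01  6.55528018e-04] 22.0
top [ 262.47612632  -33.93060946 1329.25208982]
tin [([308, 184], 0.89, [553.0, 14.0, 3.0])]
bay0 [([310, 187], 0.86, [541.0, 7.0, 3.0]), ([288, 180], 0.76, [555.0, 83.0, 54.0]), ([326, 187], 0.62, [542.0, -51.0, 4.0])]
bay1 [([310, 187], 0.86, [541.0, 7.0, 3.0]), ([288, 180], 0.76, [555.0, 83.0, 54.0]), ([326, 187], 0.62, [542.0, -51.0, 4.0])]
bay2 [([310, 187], 0.86, [541.0, 7.0, 3.0]), ([288, 180], 0.76, [555.0, 83.0, 54.0]), ([326, 187], 0.62, [542.0, -51.0, 4.0])]
cover_fin [([276, 174], 0.66, [569.0, 123.0, 78.0]), ([303, 220], 0.35, [421.0, 28.0, 5.0]), ([310, 188], 0.24, [538.0, 6.0, 2.0])]
shaker [([396, 166], 0.98, [600.0, -285.0, 103.0]), ([409, 274], 0.83, [243.0, -320.0, 103.0]), ([456, 198], 0.64, [515.0, -522.0, 2.0])]
shaker_mouth [([443, 225], 0.62, [416.0, -471.0, 0.0]), ([405, 188], 0.59, [548.0, -338.0, 2.0]), ([385, 284], 0.58, [206.0, -261.0, 0.0])]
chunk0 [([384, 161], 0.57, [642.0, -256.0, 21.0]), ([390, 167], 0.52, [620.0, -279.0, 17.0]), ([386, 163], 0
[... 1425 characters left out ...]
71, 309], 0.63, [596.0, -317.0, 26.0]), ([286, 301], 0.6, [609.0, -276.0, 20.0]), ([305, 306], 0.58, [652.0, -253.0, 19.0])]
chunk4 [([271, 309], 0.63, [596.0, -317.0, 26.0]), ([286, 301], 0.6, [609.0, -276.0, 20.0]), ([305, 306], 0.58, [652.0, -253.0, 19.0])]
jar_mid [([220, 265], 0.55, [450.0, -333.0, 108.0])]
mug_mid [([348, 211], 0.74, [553.0, 30.0, 3.0]), ([285, 306], 0.6, [615.0, -286.0, 19.0])]
bowl_mid [([381, 245], 0.88, [689.0, 11.0, 4.0]), ([361, 197], 0.6, [567.0, 67.0, 54.0])]
bottle_mid [([438, 179], 0.71, [705.0, 212.0, 127.0])]
bar_mid [([310, 248], 0.69, [552.0, -128.0, 12.0])]
spatula_grip [([421, 137], 0.91, [558.0, 390.0, 16.0]), ([286, 303], 0.63, [613.0, -280.0, 21.0])]
```

```bash
python3 - <<'E'
import cv2
a=cv2.imread('pics/top0.png')[110:310,180:500]
cv2.imwrite('pics/topc.png',cv2.resize(a,(800,500),interpolation=cv2.INTER_CUBIC))
a=cv2.imread('pics/scene0.png')[110:370,120:480]
cv2.imwrite('pics/scenec.png',cv2.resize(a,(800,578),interpolation=cv2.INTER_CUBIC))
E
```

```text
(no output)
```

View pics/topc.png

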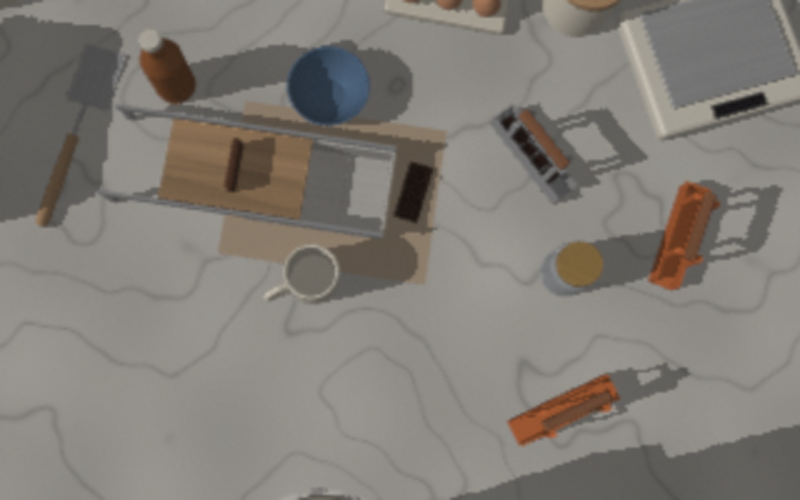

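View pics/scenec.png

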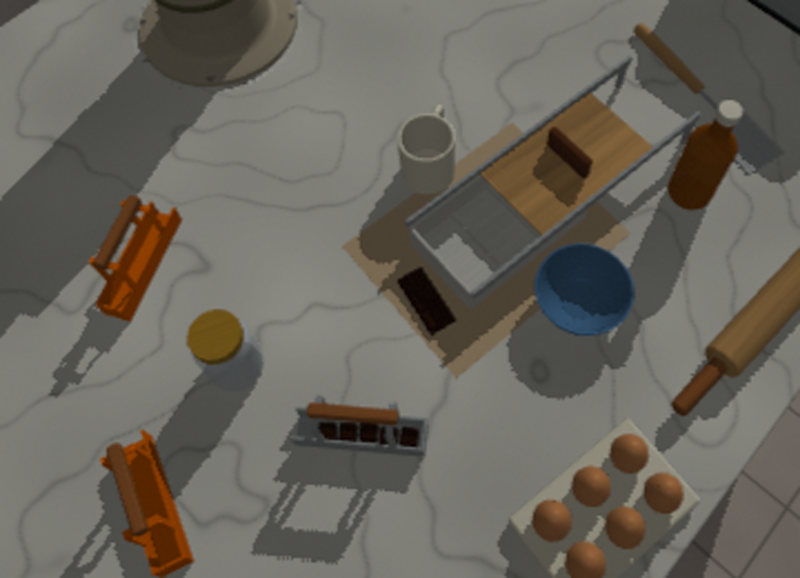

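The steel shaker is at top pixel (394,170). The orange look-alikes are at (454,204) and (406,274), and the jar at (410,217). The scene crop shows the mouth at the robot side and right of it the closed end, with the chunks inside. I'll measure the bar, rails and fin from the depth images.

```bash
python3 - <<'E'
from h import *
P=[]
for n in('top','scene'):
    d=img(n); p=cloud(d,np.ones((400,640),bool)); c=d['image'].reshape(-1,3)[(d['depth']>0).ravel()].astype(int)
    P.append((n,p,c))
def box(p,x,y,z): return (p[:,0]>x[0])&(p[:,0]<x[1])&(p[:,1]>y[0])&(p[:,1]<y[1])&(p[:,2]>z[0])&(p[:,2]<z[1])
def rep(t,q):
    m=cv2.minAreaRect(q[:,:2].astype(np.float32)); print(t,len(q),np.round(q.mean(0)),'rect',np.round(m[0]),np.round(m[1]),round(m[2],1),'z',np.round(np.percentile(q[:,2],[5,50,95])))
    u=np.linalg.svd(q[:,:2]-q[:,:2].mean(0))[2][0] if len(q)<5000 else 0; print('   axis deg',np.degrees(np.arctan2(u[1],u[0])))
for n,p,c in P:
    print(n)
    rep('bar',p[box(p,(530,680),(-370,-210),(97,110))])
    rep('shk low',p[box(p,(520,690),(-380,-200),(28,40))])
    rep('chunks',p[box(p,(520,690),(-380,-200),(12,27))&(c.max(1)<60)])
    rep('fin',p[box(p,(510,640),(90,170),(80,97))])
    rep('cover',p[box(p,(480,640),(0,260),(51,57))])
    rep('railR',p[box(p,(440,543),(-120,340),(57,68))])
    rep('railL',p[box(p,(570,720),(-120,340),(57,68))])
    rep('chocbar',p[box(p,(490,620),(-170,-95),(8,18))&(c.max(1)<60)])
    rep('jar',p[box(p,(380,500),(-400,-270),(100,125))])
    rep('mug',p[box(p,(380,450),(-40,110),(70,100))])
    rep('bottle',p[box(p,(600,760),(150,300),(60,200))])
    rep('bowl',p[box(p,(610,760),(-80,90),(40,60))])
E
```

```text
top
bar 119 [ 603. -289.  103.] rect [ 603. -290.] [94. 16.] 39.5 z [ 99. 103. 107.]
   axis deg -142.16787025321403
shk low 74 [ 599. -283.   32.] rect [ 603. -288.] [150.  37.] 37.7 z [29. 32. 36.]
   axis deg -142.08789566685607
chunks 105 [ 613. -283.   19.] rect [ 611. -285.] [112.  21.] 36.2 z [15. 19. 23.]
   axis deg -142.7853453474621
fin 74 [563. 133.  88.] rect [563. 134.] [13. 68.] 81.7 z [83. 89. 92.]
   axis deg 173.33449007690209
cover 1379 [563. 133.  54.] rect [560. 127.] [257. 151.] 88.0 z [51. 54. 56.]
   axis deg -99.18609350589608
railR 217 [503. 121.  60.] rect [510. 121.] [392.  79.] 75.0 z [57. 59. 64.]
   axis deg 81.95825328214546
railL 206 [621. 118.  60.] rect [603. 116.] [386. 132.] 70.2 z [57. 60. 65.]
   axis deg 81.11876495842843
chocbar 169 [ 546. -120.   12.] rect [ 546. -119.] [34. 83.] 74.2 z [ 8. 11. 16.]
   axis deg 163.37464098676017
jar 262 [ 432. -332.  109.] rect [ 432. -332.] [56. 59.] 1.4 z [105. 109. 114.]
   axis deg -69.87322891831843
mug 105 [411.  29.  81.] rect [417.  29.] [84. 70.] 82.0 z [71. 82. 87.]
   axis deg -69.58260737704512

[... 838 characters left out ...]
 z [57. 60. 64.]
   axis deg -99.19661377866096
railL 425 [621. 121.  60.] rect [605. 116.] [386. 142.] 68.4 z [57. 60. 64.]
   axis deg -98.6698513123135
chocbar 319 [ 549. -118.   12.] rect [ 547. -117.] [36. 84.] 74.1 z [ 9. 12. 15.]
   axis deg -14.358555189796926
jar 480 [ 436. -332.  110.] rect [ 435. -332.] [59. 58.] 2.1 z [105. 110. 113.]
   axis deg 6.602466683356517
mug 202 [412.  26.  81.] rect [418.  31.] [88. 71.] 81.1 z [71. 82. 87.]
   axis deg -65.19162208826602
bottle 778 [698. 221. 122.] rect [682. 220.] [150.  92.] 82.1 z [ 61. 123. 191.]
   axis deg 7.231023503927661
bowl 448 [674.  25.  49.] rect [672.  14.] [118. 154.] 75.1 z [41. 49. 57.]
   axis deg -20.96714508178962
```

```bash
cat >> h.py <<'E'
Y=-8.4; u=np.array([-np.sin(np.radians(Y)),np.cos(np.radians(Y)),0]); xt=np.array([u[1],-u[0],0])   # tin y and x axes
def rot(yaw_y,tilt=0):
    "tool down with its y at world angle yaw_y (deg), then turned about its own y by tilt (deg)"
    a=np.radians(yaw_y); y=np.array([np.cos(a),np.sin(a),0]); z=np.array([0,0,-1.]); x=np.cross(y,z)
    return R.from_matrix(np.c_[x,y,z])*R.from_rotvec([0,np.radians(tilt),0])
def plan(p1,R1,n,p0=None,R0=None,claw=1):
    s=robot.state(); p0=np.array(s['ee_pos']) if p0 is None else np.array(p0,float); R0=R.from_rotvec(s['tool_rot']) if R0 is None else R0
    p1=np.array(p1,float); w=(R0.inv()*R1).as_rotvec(); k=0
    for i in range(n):
        Rk=R0*R.from_rotvec(w*i/n); d=Rk.inv().apply((p1-p0)/n)/50
        print([claw]+[round(float(v),2) for v in np.r_[d,np.degrees(w)/n/8]])
E
python3 - <<'E'
from h import *
for n in('top','scene'):
    d=img(n); p=cloud(d,np.ones((400,640),bool)); o=np.array([564,133.5,0]); q=p-o; a=q@u; b=q@xt
    for t,m in(('R',(b<-50)&(b>-75)),('L',(b>50)&(b<75))):
        m=m&(abs(p[:,2]-60)<5)&(a>-260)&(a<230); f=np.polyfit(a[m],b[m],1)
        print(n,t,'along',np.round(np.percentile(a[m],[0,1,99,100])),'lat',np.round(b[m].mean(),1),'slope deg',round(np.degrees(f[0]),2))
    m=(abs(b)<50)&(abs(p[:,2]-54)<3)&(a>-130)&(a<130); print('cover',np.percentile(a[m],[0,1,99,100]).round())
    m=(abs(b)<40)&(abs(p[:,2]-48)<3)&(a<-150)&(a>-260); print('end wall',np.percentile(a[m],[0,50,100]).round())
plan([564,133,240],rot(-98.4),22)
E
```

```text
top R along [-217. -213.  175.  179.] lat -62.2 slope deg -0.72
top L along [-213. -210.  175.  182.] lat 60.2 slope deg -0.97
cover [-100.  -98.   98.  101.]
end wall [-217. -215. -213.]
scene R along [-216. -214.  179.  185.] lat -60.3 slope deg -0.74
scene L along [-215. -210.  178.  186.] lat 61.3 slope deg -1.12
cover [-100.  -97.  100.  104.]
end wall [-216. -214. -211.]
[1, 0.52, -0.58, 0.0, 0.0, 0.0, 0.17]
[1, 0.51, -0.59, 0.0, 0.0, 0.0, 0.17]
[1, 0.49, -0.6, 0.0, 0.0, 0.0, 0.17]
[1, 0.48, -0.62, 0.0, 0.0, 0.0, 0.17]
[1, 0.46, -0.63, 0.0, 0.0, 0.0, 0.17]
[1, 0.45, -0.64, 0.0, 0.0, 0.0, 0.17]
[1, 0.43, -0.65, 0.0, 0.0, 0.0, 0.17]
[1, 0.42, -0.66, 0.0, 0.0, 0.0, 0.17]
[1, 0.4, -0.67, 0.0, 0.0, 0.0, 0.17]
[1, 0.38, -0.68, 0.0, 0.0, 0.0, 0.17]
[1, 0.37, -0.69, 0.0, 0.0, 0.0, 0.17]
[1, 0.35, -0.7, 0.0, 0.0, 0.0, 0.17]
[1, 0.33, -0.7, 0.0, 0.0, 0.0, 0.17]
[1, 0.32, -0.71, 0.0, 0.0, 0.0, 0.17]
[1, 0.3, -0.72, 0.0, 0.0, 0.0, 0.17]
[1, 0.28, -0.73, 0.0, 0.0, 0.0, 0.17]
[1, 0.26, -0.73, 0.0, 0.0, 0.0, 0.17]
[1, 0.25, -0.74, 0.0, 0.0, 0.0, 0.17]
[1, 0.23, -0.74, 0.0, 0.0, 0.0, 0.17]
[1, 0.21, -0.75, 0.0, 0.0, 0.0, 0.17]
[1, 0.19, -0.75, 0.0, 0.0, 0.0, 0.17]
[1, 0.18, -0.76, 0.0, 0.0, 0.0, 0.17]
```

{"name": "drive_tool", "arguments": {
  "moves": [
    [1, 0.3, -0.3, 0, 0, 0, 0.17],
    [1, 0.51, -0.59, 0, 0, 0, 0.17],
    [1, 0.49, -0.6, 0, 0, 0, 0.17],
    [1, 0.48, -0.62, 0, 0, 0, 0.17],
    [1, 0.46, -0.63, 0, 0, 0, 0.17],
    [1, 0.45, -0.64, 0, 0, 0, 0.17],
    [1, 0.43, -0.65, 0, 0, 0, 0.17],
    [1, 0.42, -0.66, 0, 0, 0, 0.17]
  ]
}}

```text
t: 2.6
ee_pos: [372.6, -394.8, 240.8]
tool_rot: [3.127, 0.301, 0.001]
ft_force: [-0.2, -0.4, 0.5]
finger_gap: 1.002
grip_force: 0.0
```

{"name": "drive_tool", "arguments": {
  "moves": [
    [1, 0.4, -0.67, 0, 0, 0, 0.17],
    [1, 0.38, -0.68, 0, 0, 0, 0.17],
    [1, 0.37, -0.69, 0, 0, 0, 0.17],
    [1, 0.35, -0.7, 0, 0, 0, 0.17],
    [1, 0.33, -0.7, 0, 0, 0, 0.17],
    [1, 0.32, -0.71, 0, 0, 0, 0.17],
    [1, 0.3, -0.72, 0, 0, 0, 0.17],
    [1, 0.28, -0.73, 0, 0, 0, 0.17]
  ]
}}

```text
t: 3.4
ee_pos: [477.9, -101.0, 240.9]
tool_rot: [3.141, 0.003, 0.001]
ft_force: [0.6, -1.0, -0.4]
finger_gap: 0.995
grip_force: 0.0
```

{"name": "drive_tool", "arguments": {
  "moves": [
    [1, 0.26, -0.73, 0, 0, 0, 0.17],
    [1, 0.25, -0.74, 0, 0, 0, 0.17],
    [1, 0.23, -0.74, 0, 0, 0, 0.17],
    [1, 0.21, -0.75, 0, 0, 0, 0.17],
    [1, 0.19, -0.75, 0, 0, 0, 0.1],
    [1, 0.18, -0.76, 0, 0, 0, 0],
    [1, 0.2, -0.3, 0, 0, 0, 0],
    [1, 0, 0, 0, 0, 0, 0]
  ]
}}

```text
t: 4.2
ee_pos: [568.2, 134.1, 240.5]
tool_rot: [-3.136, 0.16, -0.001]
ft_force: [-0.4, -0.9, -1.2]
finger_gap: 1.001
grip_force: 0.0
```

```bash
sed -i 's/^Y=-8.4/Y=-7.5/' h.py; python3 - <<'E'
from h import *
s=robot.state(); print(s['q'],s['t'],s['ee_pos'])
plan([564,133.5,86],rot(-97.5),7)
E
```

```text
[-0.34092112  0.42920868  0.01726019  1.93194594 -0.01129942  0.77929476
 -1.98998404] 4.2 [568.15689444 134.13395283 240.46540035]
[1, -0.01, 0.0, 0.44, -0.0, -0.0, 0.03]
[1, -0.01, 0.0, 0.44, -0.0, -0.0, 0.03]
[1, -0.01, 0.0, 0.44, -0.0, -0.0, 0.03]
[1, -0.01, 0.0, 0.44, -0.0, -0.0, 0.03]
[1, -0.01, 0.0, 0.44, -0.0, -0.0, 0.03]
[1, -0.01, 0.0, 0.44, -0.0, -0.0, 0.03]
[1, -0.01, 0.0, 0.44, -0.0, -0.0, 0.03]
```

{"name": "drive_tool", "arguments": {
  "moves": [
    [1, -0.02, 0, 0.4, 0, 0, 0.03],
    [1, -0.02, 0, 0.44, 0, 0, 0.03],
    [1, -0.01, 0, 0.44, 0, 0, 0.03],
    [1, -0.01, 0, 0.44, 0, 0, 0.03],
    [1, -0.01, 0, 0.44, 0, 0, 0.03],
    [1, 0, 0, 0.44, 0, 0, 0.03],
    [1, 0, 0, 0.44, 0, 0, 0.03],
    [0, 0, 0, 0, 0, 0, 0]
  ],
  "squeeze": 30
}}

```text
t: 5.0
ee_pos: [561.9, 129.7, 86.5]
tool_rot: [3.132, -0.214, -0.006]
ft_force: [-0.3, -0.7, -0.3]
finger_gap: 0.957
grip_force: 0.0
```

{"name": "drive_tool", "arguments": {
  "moves": [
    [0, 0, 0, 0, 0, 0, 0],
    [0, 0, 0, 0, 0, 0, 0],
    [0, 0, 0, 0, 0, 0, 0],
    [0, 0, 0, 0, 0, 0, 0],
    [0, 0, 0, 0, 0, 0, 0],
    [0, 0, 0, 0, 0, 0, 0],
    [0, 0, -0.1, 0, 0, 0, 0],
    [0, 0, -0.2, 0, 0, 0, 0]
  ]
}}

```text
t: 5.8
ee_pos: [565.6, 145.9, 88.6]
tool_rot: [3.134, -0.214, -0.0]
ft_force: [0.4, -1.8, 1.6]
finger_gap: 0.276
grip_force: 0.9
```

{"name": "drive_tool", "arguments": {
  "moves": [
    [0, 0, 0, 0, 0, 0, 0],
    [0, 0, 0, 0, 0, 0, 0],
    [0, 0, 0, 0, 0, 0, 0],
    [0, 0, 0, 0, 0, 0, 0],
    [0, 0, 0, 0, 0, 0, 0],
    [0, 0, 0, 0, 0, 0, 0],
    [0, 0, 0, 0, 0, 0, 0],
    [0, 0, 0, 0, 0, 0, 0]
  ]
}}

```text
t: 6.6
ee_pos: [565.6, 146.3, 88.5]
tool_rot: [-3.134, 0.212, 0.0]
ft_force: [-0.2, 1.6, -1.3]
finger_gap: 0.126
grip_force: 30.0
```

```bash
python3 - <<'E'
from h import *
tc=np.array([549.1,20,0])
s=robot.state(); print(s['ee_pos'],s['finger_gap'],s['grip_force'])
d=(s['ee_pos']-tc); print('cover',d@u,'lat',d@xt)
E
```

```text
[565.60043986 146.32399136  88.54545367] 0.12578217301980424 30.00354140996933
cover 127.39701168923204 lat -0.12931326480005012
```

{"name": "drive_tool", "arguments": {
  "moves": [
    [0, 0, -0.15, 0, 0, 0, 0],
    [0, 0, -0.25, 0, 0, 0, 0],
    [0, 0, -0.25, 0, 0, 0, 0],
    [0, 0, -0.25, 0, 0, 0, 0],
    [0, 0, -0.25, 0, 0, 0, 0],
    [0, 0, -0.15, 0, 0, 0, 0],
    [0, 0, 0, 0, 0, 0, 0],
    [0, 0, 0, 0, 0, 0, 0]
  ]
}}

```text
t: 7.4
ee_pos: [574.0, 210.4, 88.5]
tool_rot: [3.133, -0.212, -0.001]
ft_force: [-2.8, -5.1, 2.5]
finger_gap: 0.128
grip_force: 30.0
```

```bash
python3 - <<'E'
from h import *
tc=np.array([549.1,20,0])
s=robot.state(); print(s['ee_pos'],s['finger_gap'],s['grip_force'],s['ft_force'],s['q'])
d=(s['ee_pos']-tc); print('cover',d@u,'lat',d@xt)
E
```

```text
[573.97178762 210.41764999  88.53005709] 0.12846175458658726 30.00565230846405 [-2.83732046 -5.08667336  2.52660142] [-0.46602818  0.66197774  0.03221124  1.98225747 -0.03967697  0.49947063
 -2.11174783]
cover 192.03502033253127 lat -0.19548476019900818
```

{"name": "drive_tool", "arguments": {
  "moves": [
    [0.5, 0, 0, 0, 0, 0, 0],
    [0.5, 0, 0, 0, 0, 0, 0],
    [0.5, 0, 0, 0, 0, 0, 0],
    [0.5, 0, 0, -0.2, 0, 0, 0],
    [0.8, 0, 0, -0.7, 0, 0, 0],
    [1, 0, 0, -0.8, 0, 0, 0],
    [1, 0, 0, -0.8, 0, 0, 0],
    [1, 0, 0, -0.6, 0, 0, 0]
  ]
}}

```text
t: 8.2
ee_pos: [574.9, 210.9, 247.0]
tool_rot: [-3.133, 0.212, -0.004]
ft_force: [-0.0, -0.2, -0.2]
finger_gap: 0.764
grip_force: 0.0
```

```bash
python3 - <<'E'
from h import *
plan([604,-289.5,235],rot(-52.3),14)
E
```

```text
[1, 0.14, 0.7, 0.02, -0.0, -0.0, -0.41]
[1, 0.1, 0.71, 0.02, -0.0, -0.0, -0.41]
[1, 0.06, 0.71, 0.02, -0.0, -0.0, -0.41]
[1, 0.02, 0.72, 0.02, -0.0, -0.0, -0.41]
[1, -0.02, 0.72, 0.02, -0.0, -0.0, -0.41]
[1, -0.06, 0.71, 0.02, -0.0, -0.0, -0.41]
[1, -0.1, 0.71, 0.02, -0.0, -0.0, -0.41]
[1, -0.14, 0.7, 0.02, -0.0, -0.0, -0.41]
[1, -0.18, 0.69, 0.02, -0.0, -0.0, -0.41]
[1, -0.22, 0.68, 0.02, -0.0, -0.0, -0.41]
[1, -0.26, 0.67, 0.02, -0.0, -0.0, -0.41]
[1, -0.3, 0.65, 0.02, -0.0, -0.0, -0.41]
[1, -0.33, 0.63, 0.02, -0.0, -0.0, -0.41]
[1, -0.37, 0.61, 0.02, -0.0, -0.0, -0.41]
```

{"name": "drive_tool", "arguments": {
  "moves": [
    [1, 0.14, 0.6, 0, 0, 0, -0.41],
    [1, 0.1, 0.71, 0, 0, 0, -0.41],
    [1, 0.06, 0.71, 0, 0, 0, -0.41],
    [1, 0.02, 0.72, 0, 0, 0, -0.41],
    [1, -0.02, 0.72, 0, 0, 0, -0.41],
    [1, -0.06, 0.71, 0, 0, 0, -0.41],
    [1, -0.1, 0.71, 0, 0, 0, -0.41],
    [1, -0.14, 0.7, 0, 0, 0, -0.41]
  ]
}}

```text
t: 9.0
ee_pos: [593.8, -71.5, 244.5]
tool_rot: [3.1, 0.508, 0.001]
ft_force: [0.9, -0.2, 0.5]
finger_gap: 1.004
grip_force: 0.0
```

{"name": "drive_tool", "arguments": {
  "moves": [
    [1, -0.18, 0.69, 0, 0, 0, -0.41],
    [1, -0.22, 0.68, 0, 0, 0, -0.41],
    [1, -0.26, 0.67, 0, 0, 0, -0.41],
    [1, -0.3, 0.65, 0, 0, 0, -0.41],
    [1, -0.33, 0.63, 0, 0, 0, -0.41],
    [1, -0.37, 0.61, 0, 0, 0, -0.41],
    [1, 0, 0.1, 0, 0, 0, 0],
    [1, 0, 0, 0, 0, 0, 0]
  ]
}}

```text
t: 9.8
ee_pos: [610.9, -289.1, 244.0]
tool_rot: [2.97, 1.023, 0.001]
ft_force: [0.2, -0.1, 0.0]
finger_gap: 1.003
grip_force: 0.0
```

```bash
python3 - <<'E'
from h import *
s=robot.state(); print(s['ee_pos'],s['tool_rot'],s['q'])
plan([604,-289.5,100],rot(-52.3),5)
d=img('wrist'); print(d['mtx'],d['R']@R.from_rotvec(s['tool_rot']).as_matrix(),d['R']@np.array(s['ee_pos'])+d['t']); cv2.imwrite('pics/w1.png',d['image'])
E
```

```text
[ 610.9041361  -289.13360738  243.95291205] [2.97008683e+00 1.02284275e+00 5.67795431e-04] [ 0.44190936  0.53847894 -0.12898257  1.71154506  0.08457794  0.89650091
 -0.62930846]
[1, -0.02, -0.02, 0.58, 0.0, -0.0, 0.01]
[1, -0.02, -0.02, 0.58, 0.0, -0.0, 0.01]
[1, -0.02, -0.02, 0.58, 0.0, -0.0, 0.01]
[1, -0.02, -0.02, 0.58, 0.0, -0.0, 0.01]
[1, -0.02, -0.02, 0.58, 0.0, -0.0, 0.01]
[[309.70691629   0.         318.71495654]
 [  0.         309.70691629 202.08117272]
 [  0.           0.           1.        ]] [[ 2.28845064e-04  9.99999973e-01  3.99549531e-05]
 [-9.60255569e-01  2.30902067e-04 -2.79122175e-01]
 [-2.79122177e-01  2.55087659e-05  9.60255596e-01]] [ -0.91467755  34.99371953 160.00781053]
```

View pics/w1.png

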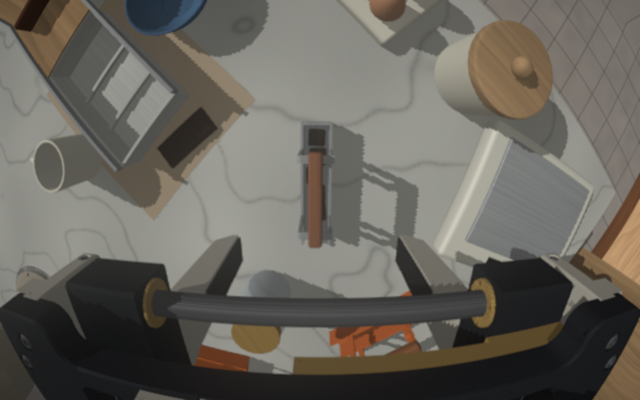

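The wrist picture shows the steel shaker centred between the fingers (bar at (316,198), closed end up at (317,135)). The orange ones are down at (375,330) and (222,357), so the choice is right.

{"name": "drive_tool", "arguments": {
  "moves": [
    [1, -0.03, -0.02, 0.45, 0, 0, 0],
    [1, -0.02, -0.02, 0.58, 0, 0, 0],
    [1, -0.02, -0.02, 0.58, 0, 0, 0],
    [1, -0.02, -0.02, 0.58, 0, 0, 0],
    [1, -0.02, -0.02, 0.5, 0, 0, 0],
    [1, 0, 0, 0.18, 0, 0, 0],
    [1, 0, 0, 0, 0, 0, 0],
    [0, 0, 0, 0, 0, 0, 0]
  ],
  "squeeze": 60
}}

```text
t: 10.65
ee_pos: [604.5, -286.7, 101.3]
tool_rot: [2.968, 1.028, 0.002]
ft_force: [-0.1, -0.7, 0.5]
finger_gap: 0.952
grip_force: 0.0
```

{"name": "drive_tool", "arguments": {
  "moves": [
    [0, 0, 0, 0, 0, 0, 0],
    [0, 0, 0, 0, 0, 0, 0],
    [0, 0, 0, 0, 0, 0, 0],
    [0, 0, 0, 0, 0, 0, 0],
    [0, 0, 0, 0, 0, 0, 0],
    [0, 0, 0, 0, 0, 0, 0],
    [0, 0, 0, 0, 0, 0, 0],
    [0, 0, 0, 0, 0, 0, 0]
  ]
}}

```text
t: 11.45
ee_pos: [603.5, -287.4, 100.0]
tool_rot: [-2.969, -1.027, 0.0]
ft_force: [-0.0, -0.4, 0.4]
finger_gap: 0.273
grip_force: 0.0
```

{"name": "drive_tool", "arguments": {
  "moves": [
    [0, 0, 0, 0, 0, 0, 0],
    [0, 0, 0, 0, 0, 0, 0],
    [0, 0, 0, 0, 0, 0, 0],
    [0, 0, 0, 0, 0, 0, 0],
    [0, 0, 0, 0, 0, 0, 0],
    [0, 0, 0, 0, 0, 0, 0],
    [0, 0, 0, 0, 0, 0, 0],
    [0, 0, 0, 0, 0, 0, 0]
  ]
}}

```text
t: 12.25
ee_pos: [603.4, -287.3, 100.0]
tool_rot: [-2.969, -1.027, 0.0]
ft_force: [-0.0, -0.3, -2.6]
finger_gap: 0.144
grip_force: 60.0
```

{"name": "drive_tool", "arguments": {
  "moves": [
    [0, 0, 0, -0.1, 0, 0, 0],
    [0, 0, 0, -0.25, 0, 0, 0],
    [0, 0, 0, -0.4, 0, -0.25, 0],
    [0, 0, 0, -0.5, 0, -0.25, 0],
    [0, 0, 0, -0.5, 0, -0.25, 0],
    [0, 0, 0, -0.5, 0, 0, 0],
    [0, 0, 0, -0.4, 0, 0, 0],
    [0, 0, 0, -0.2, 0, 0, 0]
  ]
}}

```text
t: 13.05
ee_pos: [611.0, -282.0, 245.2]
tool_rot: [2.931, 1.015, -0.149]
ft_force: [0.4, -0.0, -2.6]
finger_gap: 0.145
grip_force: 60.0
```

```bash
cat >> h.py <<'E'
tc=np.array([549.1,20,0]); V=np.array([-76,0,97.])
def pose(my,mz,tilt):
    "TCP pose that puts the mouth at tin y = my, height mz"
    r=rot(-7.5,tilt); return tc+u*my+np.array([0,0,mz])-r.apply(V), r
def where():
    s=robot.state(); r=R.from_rotvec(s['tool_rot']); m=np.array(s['ee_pos'])+r.apply(V); X=r.as_matrix()[:,0]
    print('t',round(s['t'],2),'tcp',np.round(s['ee_pos'],1),'mouth tin x,y,z',np.round([(m-tc)@xt,(m-tc)@u,m[2]],1),'tilt',round(np.degrees(np.arcsin(X[2])),1),'yaw x',round(np.degrees(np.arctan2(X[1],X[0])),1),'q',np.round(s['q'],2),'grip',round(s['grip_force'],1))
E
python3 - <<'E'
from h import *
where(); p,r=pose(-48,120,0); print(p); plan(p,r,14,claw=0)
E
```

```text
t 13.05 tcp [ 611.  -282.   245.2] mouth tin x,y,z [  41.3 -352.7  156.5] tilt -5.9 yaw x 38.2 q [ 0.35  0.55 -0.06  1.69  0.14  0.97 -0.7 ] grip 60.0
[552.75473338  47.76045612 217.        ]
[0, 0.23, -0.42, 0.02, -0.02, 0.05, -0.4]
[0, 0.25, -0.41, 0.02, -0.02, 0.05, -0.4]
[0, 0.27, -0.39, 0.02, -0.02, 0.05, -0.4]
[0, 0.29, -0.38, 0.02, -0.02, 0.05, -0.4]
[0, 0.32, -0.36, 0.02, -0.02, 0.05, -0.4]
[0, 0.33, -0.34, 0.02, -0.02, 0.05, -0.4]
[0, 0.35, -0.32, 0.02, -0.02, 0.05, -0.4]
[0, 0.37, -0.31, 0.02, -0.02, 0.05, -0.4]
[0, 0.39, -0.28, 0.03, -0.02, 0.05, -0.4]
[0, 0.4, -0.26, 0.03, -0.02, 0.05, -0.4]
[0, 0.41, -0.24, 0.03, -0.02, 0.05, -0.4]
[0, 0.43, -0.22, 0.03, -0.02, 0.05, -0.4]
[0, 0.44, -0.19, 0.03, -0.02, 0.05, -0.4]
[0, 0.45, -0.17, 0.04, -0.02, 0.05, -0.4]
```

{"name": "drive_tool", "arguments": {
  "moves": [
    [0, 0.12, -0.21, 0, 0, 0, -0.2],
    [0, 0.24, -0.42, 0, 0, 0, -0.4],
    [0, 0.26, -0.4, 0, -0.02, 0, -0.4],
    [0, 0.28, -0.38, 0, -0.02, 0, -0.4],
    [0, 0.31, -0.37, 0, -0.02, 0, -0.4],
    [0, 0.33, -0.35, 0, -0.02, 0, -0.4],
    [0, 0.34, -0.33, 0, -0.02, 0, -0.4],
    [0, 0.36, -0.31, 0, -0.02, 0, -0.4]
  ]
}}

```text
t: 13.85
ee_pos: [579.3, -103.6, 232.4]
tool_rot: [2.658, 1.613, -0.152]
ft_force: [0.3, -0.2, -2.9]
finger_gap: 0.148
grip_force: 60.0
```

{"name": "drive_tool", "arguments": {
  "moves": [
    [0, 0.38, -0.29, 0, -0.02, 0, -0.4],
    [0, 0.4, -0.27, 0, -0.02, 0, -0.4],
    [0, 0.41, -0.25, 0, -0.02, 0, -0.4],
    [0, 0.42, -0.23, 0, -0.02, 0, -0.4],
    [0, 0.43, -0.2, 0, -0.02, 0, -0.4],
    [0, 0.35, -0.15, 0, -0.02, 0, -0.4],
    [0, 0.25, -0.1, 0, 0, 0, -0.2],
    [0, 0.15, -0.05, 0, 0, 0, 0]
  ]
}}

```text
t: 14.65
ee_pos: [550.0, 52.6, 222.0]
tool_rot: [2.329, 2.067, -0.145]
ft_force: [0.0, 0.2, -2.4]
finger_gap: 0.144
grip_force: 60.0
```

```bash
python3 - <<'E'
from h import *
where(); p,r=pose(-46,72,22); print(p); plan(p,r,8,claw=0)
E
```

```text
t 14.65 tcp [550.   52.6 222. ] mouth tin x,y,z [ -6.4 -51.6 131.9] tilt -4.9 yaw x 83.3 q [-0.01  0.46 -0.32  1.96  0.27  0.84 -0.61] grip 60.0
[547.55054098   8.2306903  190.40693499]
[0, -0.1, 0.01, 0.09, -0.04, 0.42, 0.0]
[0, -0.11, 0.01, 0.08, -0.04, 0.42, 0.0]
[0, -0.11, 0.01, 0.08, -0.04, 0.42, 0.0]
[0, -0.12, 0.01, 0.07, -0.04, 0.42, 0.0]
[0, -0.12, 0.01, 0.06, -0.04, 0.42, 0.0]
[0, -0.12, 0.01, 0.05, -0.04, 0.42, 0.0]
[0, -0.13, 0.01, 0.05, -0.04, 0.42, 0.0]
[0, -0.13, 0.01, 0.04, -0.04, 0.42, 0.0]
```

{"name": "drive_tool", "arguments": {
  "moves": [
    [0, -0.1, 0.01, 0.09, -0.03, 0.35, 0],
    [0, -0.11, 0.01, 0.08, -0.03, 0.42, 0],
    [0, -0.11, 0.01, 0.08, -0.03, 0.42, 0],
    [0, -0.12, 0.01, 0.07, -0.03, 0.42, 0],
    [0, -0.12, 0.01, 0.06, -0.03, 0.42, 0],
    [0, -0.12, 0.01, 0.05, -0.03, 0.42, 0],
    [0, -0.13, 0.01, 0.05, -0.03, 0.42, 0],
    [0, -0.13, 0.01, 0.04, -0.03, 0.42, 0]
  ]
}}

```text
t: 15.45
ee_pos: [548.1, 5.7, 190.5]
tool_rot: [-2.151, -1.885, -0.398]
ft_force: [0.3, 0.5, -2.1]
finger_gap: 0.144
grip_force: 60.0
```

```bash
python3 - <<'E'
from h import *
where(); d=img('wrist'); cv2.imwrite('pics/w2.png',d['image']); s=img('scene'); a=s['image'][130:300,240:440]; cv2.imwrite('pics/s2.png',a)
b=np.zeros((400,640+360,3),np.uint8); b[:,:640]=d['image']; a=cv2.resize(s['image'][120:300,240:402],(360,400)); b[:,640:]=a; cv2.imwrite('pics/m2.png',cv2.resize(b,(800,320)))
E
```

```text
t 15.45 tcp [548.1   5.7 190.5] mouth tin x,y,z [ -0.2 -49.5  72.4] tilt 21.5 yaw x 82.4 q [ 0.54  0.56 -0.64  2.05 -0.1   0.59 -0.07] grip 60.0
```

View pics/m2.png

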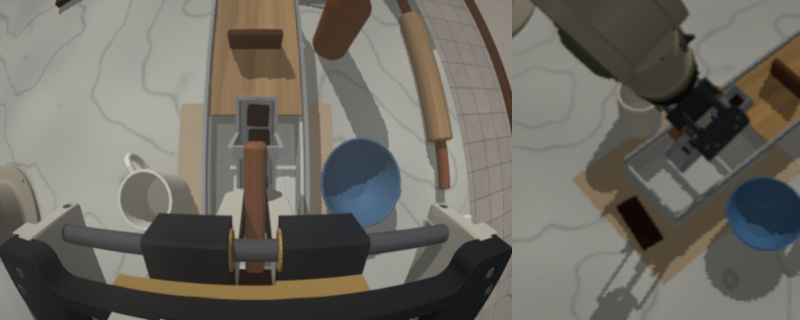

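```bash
cat >> h.py <<'E'
def seq(pts,claw=0):
    "rows through (my,mz,tilt,n) starting at the measured pose"
    s=robot.state(); p0=np.array(s['ee_pos']); r0=R.from_rotvec(s['tool_rot'])
    for my,mz,t,n in pts:
        p1,r1=pose(my,mz,t); plan(p1,r1,n,p0,r0,claw); p0,r0=p1,r1
def chunks():
    for n in('scene','top'):
        d=img(n); o=[]
        for x in robot.pinpoint(n,'chunk0'):
            w=world(d,x['pixel']); q=w-tc; o.append((round(x['confidence'],2),np.round([q@xt,q@u,w[2]]).astype(int).tolist()))
        print(n,[k for k in o if k[0]>.3])
    img('wrist'); print('wrist',[(round(x['confidence'],2),np.round(x['pixel']).astype(int).tolist()) for x in robot.pinpoint('wrist','chunk0') if x['confidence']>.3])
E
python3 - <<'E'
from h import *
chunks(); seq([(-46,66,34,3),(-46,66,34,1),(-46,66,22,3)])
E
```

```text
scene [(0.61, [9, 65, 136]), (0.43, [19, -34, 114])]
top [(0.6, [5, 39, 125]), (0.54, [-3, 63, 135]), (0.46, [4, 26, 121])]
wrist [(0.86, [324, 143]), (0.65, [324, 178])]
[0, -0.16, -0.0, -0.05, -0.03, 0.53, 0.0]
[0, -0.16, -0.0, -0.06, -0.03, 0.53, 0.0]
[0, -0.15, -0.0, -0.07, -0.03, 0.53, 0.0]
[0, 0.0, 0.0, 0.0, 0.0, 0.0, 0.0]
[0, 0.12, 0.0, 0.12, 0.0, -0.5, 0.0]
[0, 0.13, -0.0, 0.11, 0.0, -0.5, 0.0]
[0, 0.14, 0.0, 0.1, 0.0, -0.5, 0.0]
```

{"name": "drive_tool", "arguments": {
  "moves": [
    [0, -0.16, 0, -0.05, 0, 0.53, 0],
    [0, -0.16, 0, -0.06, 0, 0.53, 0],
    [0, -0.15, 0, -0.07, 0, 0.53, 0],
    [0, 0, 0, 0, 0, 0, 0],
    [0, 0.12, 0, 0.12, 0, -0.5, 0],
    [0, 0.13, 0, 0.11, 0, -0.5, 0],
    [0, 0.14, 0, 0.1, 0, -0.5, 0],
    [0, 0, 0, 0, 0, 0, 0]
  ]
}}

```text
t: 16.65
ee_pos: [548.4, 12.7, 186.4]
tool_rot: [-2.136, -1.894, -0.409]
ft_force: [-1.0, 0.8, -1.3]
finger_gap: 0.149
grip_force: 60.0
```

```bash
python3 - <<'E'
from h import *
where();chunks(); 
E
```

```text
t 16.65 tcp [548.4  12.7 186.4] mouth tin x,y,z [ -0.1 -41.5  68. ] tilt 22.0 yaw x 83.1 q [ 0.53  0.56 -0.64  2.05 -0.1   0.57 -0.05] grip 60.0
scene [(0.66, [0, 189, 72]), (0.59, [3, -79, 43]), (0.56, [14, -82, 22]), (0.42, [21, -37, 154]), (0.39, [-1, -46, 28])]
top [(0.59, [7, -77, 44])]
wrist [(0.46, [321, 243])]
```

```bash
python3 - <<'E'
from h import *
d=img('wrist'); s=img('scene'); t=img('top')
b=np.hstack([cv2.resize(s['image'][160:280,280:400],(400,400),interpolation=cv2.INTER_CUBIC),cv2.resize(d['image'][60:360,160:460],(400,400))])
cv2.imwrite('pics/m3.png',b)
E
```

```text
(no output)
```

View pics/m3.png

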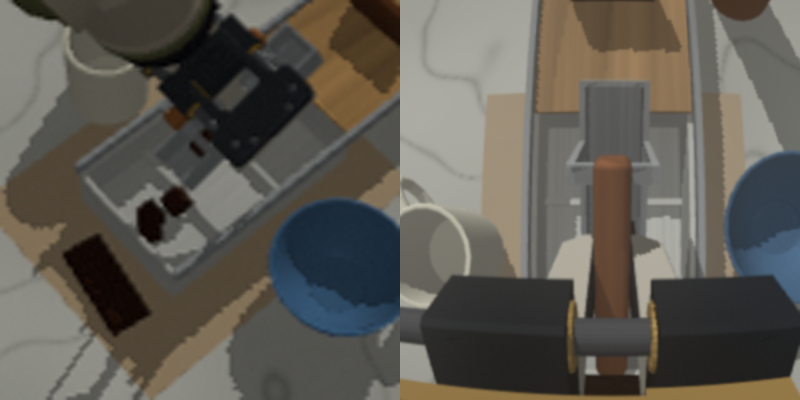

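```bash
cat >> h.py <<'E'
def dark():
    for n in('scene','top'):
        d=img(n); m=(d['image'].max(2)<62); lab,k,st,ce=cv2.connectedComponentsWithStats(m.astype(np.uint8))[0:4]
        for i in range(1,lab):
            if st[i,4]<4: continue
            w=cloud(d,k==i); 
            if len(w)<4: continue
            q=w-tc; a=q@xt;b=q@u
            g=(abs(a)<54)&(abs(b)<180)&(w[:,2]<150)
            if g.sum()>3: print(n,'px',np.round(ce[i]).astype(int),'n',g.sum(),'x',np.percentile(a[g],[5,95]).round(),'y',np.percentile(b[g],[5,95]).round(),'z',np.percentile(w[g,2],[5,50,95]).round())
E
python3 - <<'E'
from h import *
dark(); seq([(-20,100,5,4),(14,120,-3,4),(14,120,-3,1),(20,80,18,5),(20,58,24,3)])
E
```

```text
scene px [344 184] n 169 x [-15.  20.] y [-47.  75.] z [ 75.  97. 139.]
scene px [365 172] n 25 x [-14.  -1.] y [65. 89.] z [121. 130. 140.]
scene px [328 224] n 151 x [-5. 14.] y [-86. -41.] z [11. 27. 47.]
scene px [311 245] n 369 x [-21.  51.] y [-155. -120.] z [ 5. 12. 15.]
top px [345 186] n 213 x [-23.  49.] y [-155. -122.] z [ 4. 10. 16.]
top px [318 190] n 46 x [-9.  8.] y [-87. -19.] z [20. 41. 89.]
top px [303 181] n 5 x [-8. -7.] y [ 1. 11.] z [ 88. 100. 106.]
[0, 0.32, -0.0, 0.02, -0.02, -0.54, -0.0]
[0, 0.32, -0.0, 0.0, -0.02, -0.54, -0.0]
[0, 0.32, -0.0, -0.02, -0.02, -0.54, -0.0]
[0, 0.32, -0.0, -0.05, -0.02, -0.54, -0.0]
[0, 0.24, 0.0, -0.03, -0.0, -0.25, 0.0]
[0, 0.24, 0.0, -0.04, -0.0, -0.25, 0.0]
[0, 0.24, 0.0, -0.04, -0.0, -0.25, 0.0]
[0, 0.24, 0.0, -0.05, -0.0, -0.25, 0.0]
[0, 0.0, 0.0, 0.0, 0.0, 0.0, 0.0]
[0, -0.13, 0.0, 0.08, 0.0, 0.53, 0.0]
[0, -0.13, 0.0, 0.07, 0.0, 0.53, 0.0]
[0, -0.14, 0.0, 0.06, 0.0, 0.53, 0.0]
[0, -0.14, 0.0, 0.05, 0.0, 0.53, 0.0]
[0, -0.14, 0.0, 0.04, 0.0, 0.53, 0.0]
[0, -0.12, -0.0, 0.09, 0.0, 0.25, -0.0]
[0, -0.12, -0.0, 0.09, 0.0, 0.25, -0.0]
[0, -0.12, -0.0, 0.08, 0.0, 0.25, -0.0]
```

{"name": "drive_tool", "arguments": {
  "moves": [
    [0, 0, 0, -0.05, 0, -0.5, 0],
    [0, 0.05, 0, -0.1, 0, -0.8, 0],
    [0, 0.1, 0, -0.1, 0, -0.8, 0],
    [0, 0.2, 0, -0.1, 0, -0.5, 0],
    [0, 0.3, 0, 0, 0, -0.3, 0],
    [0, 0.35, 0, 0, 0, -0.2, 0],
    [0, 0.35, 0, 0, 0, 0, 0],
    [0, 0.35, 0, 0, 0, 0, 0]
  ]
}}

```text
t: 18.0
ee_pos: [558.3, 88.3, 201.8]
tool_rot: [2.341, 2.061, -0.065]
ft_force: [-0.3, 0.2, -2.7]
finger_gap: 0.143
grip_force: 60.0
```

{"name": "drive_tool", "arguments": {
  "moves": [
    [0, 0.3, 0, 0, 0, 0, 0],
    [0, 0.2, 0, 0, 0, 0, 0],
    [0, 0.1, 0, 0, 0, 0, 0],
    [0, 0, 0, 0, 0, 0, 0],
    [0, 0, 0, 0, 0, 0, 0],
    [0, 0, 0, 0, 0, 0, 0],
    [0, 0, 0, 0, 0, 0, 0],
    [0, 0, 0, 0, 0, 0, 0]
  ]
}}

```text
t: 18.8
ee_pos: [562.1, 116.4, 200.7]
tool_rot: [2.341, 2.059, -0.066]
ft_force: [0.4, 0.3, -2.6]
finger_gap: 0.143
grip_force: 60.0
```

```bash
python3 - <<'E'
from h import *
where(); seq([(20,80,15,5),(20,60,22,3)]); dark(); chunks()
s=img('scene');t=img('top')
b=np.hstack([cv2.resize(s['image'][150:270,280:400],(400,400),interpolation=cv2.INTER_CUBIC),cv2.resize(t['image'][155:215,280:340],(400,400),interpolation=cv2.INTER_CUBIC)])
cv2.imwrite('pics/m4.png',b)
E
```

```text
t 18.8 tcp [562.1 116.4 200.7] mouth tin x,y,z [ -0.4  16.8 107.4] tilt -2.7 yaw x 82.7 q [-0.14  0.49 -0.27  1.96  0.24  0.75 -0.68] grip 60.0
[0, -0.11, -0.0, 0.03, -0.01, 0.44, 0.0]
[0, -0.12, -0.0, 0.03, -0.01, 0.44, 0.0]
[0, -0.12, -0.0, 0.02, -0.01, 0.44, 0.0]
[0, -0.12, -0.0, 0.01, -0.01, 0.44, 0.0]
[0, -0.12, -0.0, 0.01, -0.01, 0.44, 0.0]
[0, -0.12, 0.0, 0.07, 0.0, 0.29, 0.0]
[0, -0.12, 0.0, 0.07, 0.0, 0.29, 0.0]
[0, -0.12, 0.0, 0.06, 0.0, 0.29, 0.0]
scene px [386  85] n 379 x [-15.  19.] y [ 25. 166.] z [106. 122. 138.]
scene px [374 167] n 22 x [-16. -14.] y [105. 128.] z [106. 114. 127.]
scene px [328 224] n 148 x [-7. 14.] y [-86. -42.] z [13. 27. 46.]
scene px [311 245] n 366 x [-21.  51.] y [-155. -120.] z [ 5. 11. 15.]
top px [345 186] n 212 x [-23.  49.] y [-155. -122.] z [ 4. 11. 15.]
top px [321 185] n 19 x [-6.  8.] y [-58. -45.] z [17. 24. 29.]
top px [329 186] n 26 x [-8.  8.] y [-88. -73.] z [22. 41. 43.]
scene [(0.61, [3, -79, 44]), (0.44, [4, -52, 22]), (0.4, [9, -89, 22]), (0.39, [19, 54, 148]), (0.37, [-4, 57, 120])]
top [(0.43, [-3, -74, 42])]
wrist []
```

View pics/m4.png

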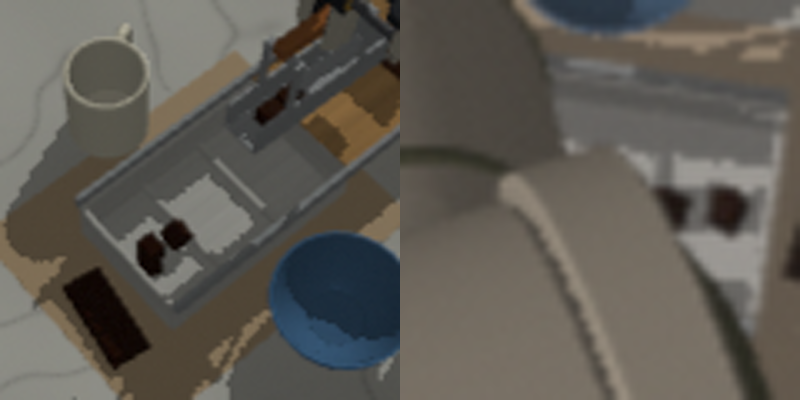

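```bash
cat >> h.py <<'E'
def chute(thr=62):
    "dark points inside the chute: distance from the mouth edge, mm"
    s=robot.state(); r=R.from_rotvec(s['tool_rot'])
    d=img('scene'); w=cloud(d,d['image'].max(2)<thr); a=r.inv().apply(w-np.array(s['ee_pos']))-V
    g=(abs(a[:,1])<17)&(a[:,2]<2)&(a[:,2]>-24)&(a[:,0]>-30)&(a[:,0]<150)
    h=np.histogram(a[g,0],np.arange(-30,151,5)); print('chute',{int(e):int(n) for n,e in zip(*h) if n})
    for lo in range(-30,110,10):
        k=g&(a[:,0]>=lo)&(a[:,0]<lo+10)
        if k.sum(): print(lo,int(k.sum()),'h',np.percentile(-a[k,2],[10,90]).round(),'y',np.percentile(a[k,1],[10,90]).round())
E
python3 - <<'E'
from h import *
chute()
E
```

```text
chute {0: 7, 5: 7, 10: 3, 15: 6, 20: 21, 25: 17, 30: 18, 35: 16, 40: 11, 45: 14, 50: 10, 55: 11, 60: 5, 65: 9, 70: 4, 75: 1, 80: 1, 85: 1, 90: 5, 95: 3, 100: 4, 105: 2, 110: 2, 135: 1, 145: 19}
0 14 h [ 8. 19.] y [-16.   7.]
10 9 h [ 9. 21.] y [-15. -14.]
20 38 h [ 2. 19.] y [-14.   8.]
30 34 h [ 4. 20.] y [-14.   6.]
40 25 h [ 5. 20.] y [-14.   4.]
50 21 h [ 4. 20.] y [-14.   0.]
60 14 h [ 4. 23.] y [-15.   2.]
70 5 h [-1. 11.] y [-15.  -1.]
80 2 h [18. 22.] y [-14. -14.]
90 8 h [ 9. 21.] y [-14. -12.]
100 6 h [ 6. 20.] y [-14. -13.]
```

{"name": "drive_tool", "arguments": {
  "moves": [
    [0, -0.08, 0, 0.03, 0, 0.3, 0],
    [0, -0.11, 0, 0.03, 0, 0.44, 0],
    [0, -0.12, 0, 0.03, 0, 0.44, 0],
    [0, -0.12, 0, 0.03, 0, 0.44, 0],
    [0, -0.12, 0, 0.05, 0, 0.4, 0],
    [0, -0.12, 0, 0.07, 0, 0.3, 0],
    [0, -0.12, 0, 0.07, 0, 0.25, 0],
    [0, -0.06, 0, 0.04, 0, 0.1, 0]
  ]
}}

```text
t: 20.15
ee_pos: [556.8, 76.7, 177.0]
tool_rot: [-2.179, -1.91, -0.348]
ft_force: [-0.2, 0.2, -3.2]
finger_gap: 0.143
grip_force: 60.0
```

```bash
python3 - <<'E'
from h import *
where(); chute(); seq([(18,52,27,2),(18,52,19,2)])
E
```

```text
t 20.15 tcp [556.8  76.7 177. ] mouth tin x,y,z [-1.  16.3 60.8] tilt 18.7 yaw x 82.4 q [ 0.34  0.55 -0.57  2.06 -0.05  0.52 -0.23] grip 60.0
chute {0: 2, 5: 2, 10: 4, 15: 5, 20: 19, 25: 16, 30: 18, 35: 6, 40: 1, 45: 5, 50: 16, 55: 15, 60: 13, 65: 4, 70: 5, 80: 2, 95: 1, 100: 2, 105: 2, 110: 3, 115: 5, 120: 2, 125: 1, 145: 14}
0 4 h [ 9. 18.] y [-15. -14.]
10 9 h [ 8. 22.] y [-15. -14.]
20 35 h [-0. 19.] y [-14.   7.]
30 24 h [ 1. 19.] y [-14.   6.]
40 6 h [ 8. 20.] y [-5.  9.]
50 31 h [14. 20.] y [-13.   8.]
60 17 h [ 4. 20.] y [-15.   6.]
70 5 h [-1.  3.] y [-12.   0.]
80 2 h [-1. -0.] y [-5. -3.]
90 1 h [-1. -1.] y [-7. -7.]
100 4 h [-1.  5.] y [-11.  -5.]
[0, -0.16, -0.0, -0.01, -0.04, 0.52, -0.01]
[0, -0.15, -0.0, -0.03, -0.04, 0.52, -0.01]
[0, 0.13, 0.0, 0.12, 0.0, -0.5, 0.0]
[0, 0.14, 0.0, 0.11, 0.0, -0.5, 0.0]
```

{"name": "drive_tool", "arguments": {
  "moves": [
    [0, -0.16, 0, -0.01, 0, 0.6, 0],
    [0, -0.15, 0, -0.03, 0, 0.6, 0],
    [0, -0.03, 0, 0, 0, 0.1, 0],
    [0, 0.13, 0, 0.1, 0, -0.6, 0],
    [0, 0.14, 0, 0.1, 0, -0.6, 0],
    [0, 0, 0, 0, 0, 0, 0],
    [0, 0, 0, 0, 0, 0, 0],
    [0, 0, 0, 0, 0, 0, 0]
  ]
}}

```text
t: 21.0
ee_pos: [556.7, 78.5, 170.5]
tool_rot: [-2.169, -1.906, -0.362]
ft_force: [0.5, -0.8, -1.7]
finger_gap: 0.146
grip_force: 60.0
```

```bash
python3 - <<'E'
from h import *
where(); chute(); dark()
E
```

```text
t 21.0 tcp [556.7  78.5 170.5] mouth tin x,y,z [-1.1 19.6 53.7] tilt 19.5 yaw x 82.5 q [ 0.34  0.57 -0.57  2.06 -0.07  0.51 -0.21] grip 60.0
chute {0: 2, 5: 4, 10: 3, 15: 5, 20: 2, 25: 4, 30: 3, 35: 4, 40: 1, 50: 4, 55: 3, 60: 4, 65: 7, 75: 2, 80: 1, 90: 1, 95: 1, 105: 1, 110: 1, 115: 2, 120: 2, 125: 2, 140: 3, 145: 16}
0 6 h [ 6. 23.] y [-15. -14.]
10 8 h [ 9. 20.] y [-15. -13.]
20 6 h [12. 19.] y [-15. -14.]
30 7 h [ 3. 20.] y [-15.  -6.]
40 1 h [1. 1.] y [-14. -14.]
50 7 h [10. 21.] y [-15. -13.]
60 11 h [-0. 19.] y [-14.   3.]
70 2 h [ 5. 21.] y [-12.  -6.]
80 1 h [-1. -1.] y [-2. -2.]
90 2 h [-0.  1.] y [-5. -4.]
100 1 h [3. 3.] y [-4. -4.]
scene px [312 112] n 162 x [-15.  19.] y [ 21. 155.] z [ 65.  86. 131.]
scene px [334 220] n 246 x [-5. 19.] y [-85.  -2.] z [10. 24. 46.]
scene px [311 245] n 367 x [-21.  51.] y [-155. -120.] z [ 5. 12. 15.]
top px [311 183] n 47 x [-4. 16.] y [-29.  -2.] z [17. 22. 28.]
top px [320 186] n 33 x [-9.  8.] y [-57. -39.] z [19. 23. 28.]
top px [329 186] n 28 x [-8.  9.] y [-88. -73.] z [24. 41. 47.]
top px [341 195] n 30 x [-26. -10.] y [-142. -118.] z [ 5. 10. 14.]
```

```bash
python3 - <<'E'
from h import *
chunks()
s=img('scene');t=img('wrist')
b=np.hstack([cv2.resize(s['image'][150:270,280:400],(400,400),interpolation=cv2.INTER_CUBIC),cv2.resize(t['image'][60:360,160:460],(400,400),interpolation=cv2.INTER_CUBIC)])
cv2.imwrite('pics/m5.png',b)
E
```

```text
scene [(0.64, [20, -22, 22]), (0.51, [21, -139, 11]), (0.49, [11, -46, 24]), (0.47, [3, -81, 44]), (0.44, [14, -85, 19])]
top [(0.6, [11, -21, 22]), (0.6, [-1, -71, 42]), (0.46, [1, -47, 26]), (0.41, [-3, -10, 23])]
wrist [(0.48, [318, 341])]
```

View pics/m5.png

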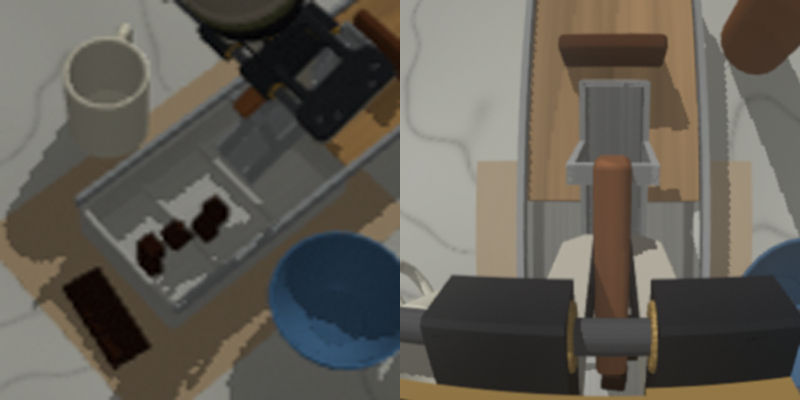

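```bash
python3 - <<'E'
from h import *
im=np.full((400,800,3),255,np.uint8)
for k,n in enumerate(('scene','top')):
    d=img(n); m=d['image'].max(2)<70; w=cloud(d,m); q=w-tc; a=q@xt;b=q@u
    g=(abs(a)<54)&(abs(b)<95)&(w[:,2]<60)&(w[:,2]>6)
    for A,B,z in zip(a[g],b[g],w[g,2]):
        c=(0,200,0) if z<15 else (0,0,0) if z<27 else (0,0,255)
        cv2.circle(im,(int(400*k+200-A*4),int(200-(B+45)*4)) if 1 else 0,3,c,-1)
    for y in(-32,-96,0): cv2.line(im,(400*k,int(200-(y+45)*4)),(400*k+399,int(200-(y+45)*4)),(255,0,0),1)
    for x in(-20,0,20,40): cv2.line(im,(400*k+200-x*4,0),(400*k+200-x*4,399),(200,200,0),1)
cv2.imwrite('pics/map.png',im)
E
```

View pics/map.png

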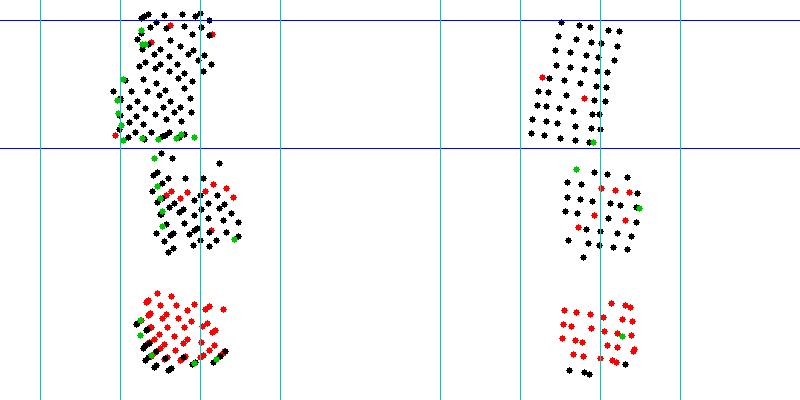

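The map shows A at tin (9,-22) and B at (3,-8) in the middle bay, with one chunk plus a stack of two in bay0. Bay2 is empty. The shaker is empty, so I can use it as a pusher without the fingers touching chocolate: push A sideways, then drag B over the ridge into bay2.

```bash
cat >> h.py <<'E'
def seqx(pts,claw=0):
    "rows through (mx,my,mz,tilt,n)"
    s=robot.state(); p0=np.array(s['ee_pos']); r0=R.from_rotvec(s['tool_rot'])
    for mx,my,mz,t,n in pts:
        p1,r1=pose(my,mz,t); p1=p1+xt*mx; plan(p1,r1,n,p0,r0,claw); p0,r0=p1,r1
E
python3 - <<'E'
from h import *
where(); seqx([(-15,0,75,35,3),(-30,-22,60,54,5)])
E
```

```text
t 21.65 tcp [556.9  78.4 170.4] mouth tin x,y,z [-1.  19.6 53.6] tilt 19.5 yaw x 82.5 q [ 0.34  0.57 -0.57  2.06 -0.07  0.51 -0.21] grip 60.0
[0, -0.27, -0.1, -0.29, -0.03, 0.65, -0.0]
[0, -0.24, -0.1, -0.31, -0.03, 0.65, -0.0]
[0, -0.21, -0.1, -0.33, -0.03, 0.65, -0.0]
[0, -0.25, -0.06, -0.08, 0.0, 0.47, -0.0]
[0, -0.24, -0.06, -0.1, 0.0, 0.47, -0.0]
[0, -0.24, -0.06, -0.11, 0.0, 0.47, -0.0]
[0, -0.23, -0.06, -0.13, 0.0, 0.47, -0.0]
[0, -0.22, -0.06, -0.14, 0.0, 0.47, -0.0]
```

{"name": "drive_tool", "arguments": {
  "moves": [
    [0, -0.27, -0.1, -0.3, 0, 0.65, 0],
    [0, -0.24, -0.1, -0.3, 0, 0.65, 0],
    [0, -0.21, -0.1, -0.33, 0, 0.65, 0],
    [0, -0.25, -0.06, -0.08, 0, 0.47, 0],
    [0, -0.24, -0.06, -0.1, 0, 0.47, 0],
    [0, -0.24, -0.06, -0.11, 0, 0.47, 0],
    [0, -0.23, -0.06, -0.13, 0, 0.47, 0],
    [0, -0.22, -0.06, -0.14, 0, 0.47, 0]
  ]
}}

```text
t: 22.45
ee_pos: [512.8, -32.9, 178.4]
tool_rot: [-1.778, -1.555, -0.897]
ft_force: [0.1, -0.1, -2.9]
finger_gap: 0.143
grip_force: 60.0
```

```bash
python3 - <<'E'
from h import *
where(); seqx([(-30,-22,30,54,4),(-30,-22,8,54,4)])
E
```

```text
t 22.45 tcp [512.8 -32.9 178.4] mouth tin x,y,z [-30.2 -23.4  59.9] tilt 54.0 yaw x 81.9 q [ 1.08  0.94 -1.04  2.07 -0.28  0.63  0.34] grip 60.0
[0, -0.12, -0.0, 0.09, -0.01, 0.0, -0.01]
[0, -0.12, -0.0, 0.09, -0.01, 0.0, -0.01]
[0, -0.12, -0.0, 0.09, -0.01, 0.0, -0.01]
[0, -0.12, -0.0, 0.09, -0.01, 0.0, -0.01]
[0, -0.09, -0.0, 0.06, 0.0, 0.0, 0.0]
[0, -0.09, -0.0, 0.06, 0.0, 0.0, 0.0]
[0, -0.09, -0.0, 0.06, 0.0, 0.0, 0.0]
[0, -0.09, -0.0, 0.06, 0.0, 0.0, 0.0]
```

{"name": "drive_tool", "arguments": {
  "moves": [
    [0, -0.1, 0, 0.07, 0, 0, 0],
    [0, -0.14, 0, 0.1, 0, 0, 0],
    [0, -0.14, 0, 0.1, 0, 0, 0],
    [0, -0.14, 0, 0.1, 0, 0, 0],
    [0, -0.13, 0, 0.09, 0, 0, 0],
    [0, -0.09, 0, 0.06, 0, 0, 0],
    [0, 0, 0, 0, 0, 0, 0],
    [0, 0, 0, 0, 0, 0, 0]
  ]
}}

```text
t: 23.25
ee_pos: [512.1, -32.2, 133.6]
tool_rot: [-1.778, -1.557, -0.893]
ft_force: [0.0, 0.1, -2.4]
finger_gap: 0.142
grip_force: 60.0
```

```bash
python3 - <<'E'
from h import *
where(); print(robot.state()['ft_force'])
s=img('scene');t=img('top')
b=np.hstack([cv2.resize(s['image'][160:260,290:390],(400,400),interpolation=cv2.INTER_CUBIC),cv2.resize(t['image'][155:215,280:340],(400,400),interpolation=cv2.INTER_CUBIC)])
cv2.imwrite('pics/m6.png',b)
E
```

```text
t 23.25 tcp [512.1 -32.2 133.6] mouth tin x,y,z [-31.2 -23.1  15. ] tilt 53.9 yaw x 81.9 q [ 1.06  1.   -1.    2.09 -0.25  0.57  0.37] grip 60.0
[ 0.03114683  0.06953335 -2.4399134 ]
```

View pics/m6.png

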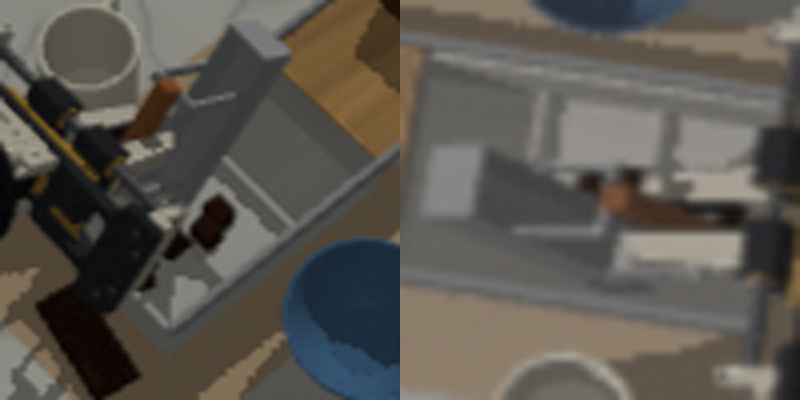

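{"name": "drive_tool", "arguments": {
  "moves": [
    [0, -0.1, 0, 0.07, 0, 0, 0],
    [0, 0, 0.08, 0, 0, 0, 0],
    [0, 0, 0.1, 0, 0, 0, 0],
    [0, 0, 0.12, 0, 0, 0, 0],
    [0, 0, 0.12, 0, 0, 0, 0],
    [0, 0, 0.12, 0, 0, 0, 0],
    [0, 0, 0.12, 0, 0, 0, 0],
    [0, 0, 0.1, 0, 0, 0, 0]
  ]
}}

```text
t: 24.15
ee_pos: [549.8, -36.9, 127.4]
tool_rot: [-1.777, -1.556, -0.893]
ft_force: [-3.6, 0.9, 3.9]
finger_gap: 0.145
grip_force: 60.0
```

```bash
cat >> h.py <<'E'
def amap(z0=15,z1=60):
    "text map of the dark points in the tin: rows tin y (5 mm), columns tin x (5 mm)"
    G=np.zeros((2,40,24),int)
    for k,n in enumerate(('scene','top')):
        d=img(n); w=cloud(d,d['image'].max(2)<70); q=w-tc; a=q@xt;b=q@u; g=(abs(a)<56)&(abs(b)<97)&(w[:,2]<z1)&(w[:,2]>z0)
        np.maximum.at(G[k],(((b[g]+100)//5).astype(int),((a[g]+60)//5).astype(int)),w[g,2].astype(int))
    print('      scene: x from -60'+' '*57+'top')
    for i in range(39,-1,-1):
        if G[:,i].any(): print('%5d '%(i*5-100)+' '.join('%2s'%(v or '.') for v in G[0,i])+'   | '+' '.join('%2s'%(v or '.') for v in G[1,i]))
E
python3 - <<'E'
from h import *
where(); print(robot.state()['ft_force']); amap()
E
```

```text
t 24.15 tcp [549.8 -36.9 127.4] mouth tin x,y,z [  6.6 -22.7   8.8] tilt 53.9 yaw x 81.9 q [ 1.02  1.02 -0.98  2.01 -0.25  0.6   0.36] grip 60.0
[-3.59596756  0.87150826  3.90138453]
      scene: x from -60                                                         top
   95  .  .  .  .  .  .  .  .  .  .  . 35  .  .  .  .  .  .  .  .  .  .  .  .   |  .  .  .  .  .  .  .  .  .  .  .  .  .  .  .  .  .  .  .  .  .  .  .  .
   90  . 36  .  .  .  .  .  .  .  .  .  .  .  .  .  .  .  .  .  .  .  .  .  .   |  .  .  .  .  .  .  .  .  .  .  .  .  .  .  .  .  .  .  .  .  .  .  .  .
   20 31  .  .  .  .  .  .  .  .  .  .  .  .  .  .  .  .  .  .  .  .  .  .  .   |  .  .  .  .  .  .  .  .  .  .  .  .  .  .  .  .  .  .  .  .  .  .  .  .
   15  .  .  .  .  .  .  .  .  .  .  . 58  . 59  .  .  .  .  .  .  .  .  .  .   |  .  .  .  .  .  .  .  .  .  .  .  .  .  .  .  .  .  .  .  .  .  .  .  .
   10  .  .  .  .  .  .  .  .  .  . 56 57 59 56  .  .  .  . 25 21  .  .  .  .   |  .  .  .  .  .  .  .  .  .  .  .  .  .  .  .  .  .  .  .  .  .  .  .  .
    5  .  .  .  .  .  .  .  .  .  . 59 53 49 48 51  .  . 58 25 
[... 1392 characters left out ...]
 .  .  .   |  .  .  .  .  .  .  .  .  .  .  .  .  .  .  .  .  .  .  .  .  .  .  .  .
  -75  .  .  .  .  .  .  .  .  .  .  .  .  .  .  .  .  .  .  .  .  .  .  .  .   |  .  .  .  .  .  .  .  .  .  . 48 44  .  .  .  .  .  .  .  .  .  .  .  .
  -80  .  .  .  .  .  .  .  .  .  .  .  .  .  .  .  .  .  .  .  .  .  .  .  .   |  .  .  .  .  .  .  .  .  .  . 45 45 40  .  .  .  .  .  .  .  .  .  .  .
  -85  .  .  .  .  .  .  .  .  .  .  . 22 34 42 44  .  .  .  .  .  .  .  .  .   |  .  .  .  .  .  .  .  .  .  . 47 41 43  .  .  .  .  .  .  .  .  .  .  .
  -90  .  .  .  .  .  .  .  .  .  .  .  . 22 27 25  .  .  .  .  .  .  .  .  .   |  .  .  .  .  .  .  .  .  .  . 25 44  . 22  .  .  .  .  .  .  .  .  .  .
```

{"name": "drive_tool", "arguments": {
  "moves": [
    [0, 0, -0.1, 0, 0, 0, 0],
    [0, 0.1, -0.1, -0.07, 0, 0, 0],
    [0, 0.2, -0.2, -0.14, 0, 0, 0],
    [0, 0.25, -0.3, -0.18, 0, 0, 0],
    [0, 0.25, -0.3, -0.18, 0, 0, 0],
    [0, 0.15, -0.2, -0.1, 0, 0, 0],
    [0, 0, 0, 0, 0, 0, 0],
    [0, 0, 0, 0, 0, 0, 0]
  ]
}}

```text
t: 25.05
ee_pos: [490.9, -29.5, 185.8]
tool_rot: [-1.78, -1.557, -0.894]
ft_force: [-0.2, -0.3, -2.3]
finger_gap: 0.148
grip_force: 60.0
```

```bash
python3 - <<'E'
from h import *
where()
im=np.full((500,800,3),255,np.uint8)
for k,n in enumerate(('scene','top')):
    d=img(n); w=cloud(d,np.ones((400,640),bool)); c=d['image'].reshape(-1,3)[(d['depth']>0).ravel()]; q=w-tc; a=q@xt;b=q@u
    g=(abs(a)<58)&(b>-98)&(b<40)&(w[:,2]<60)&(w[:,2]>6)
    for A,B,z,cc in zip(a[g],b[g],w[g,2],c[g]):
        col=(0,0,0) if (cc.max()<70 and z<28) else (0,0,255) if cc.max()<70 else (220,220,220)
        cv2.circle(im,(int(400*k+200-A*3.4),int(250-(B+30)*3.4)),3 if cc.max()<70 else 1,col,-1)
    for y in(-32,-96,0,32): cv2.line(im,(400*k,int(250-(y+30)*3.4)),(400*k+399,int(250-(y+30)*3.4)),(255,0,0),1)
    for x in(-20,0,20,40,56): cv2.line(im,(int(400*k+200-x*3.4),0),(int(400*k+200-x*3.4),499),(200,200,0),1)
    a0=d['image']
cv2.imwrite('pics/map2.png',im)
d=img('scene')
K=d['mtx']; p=tc+xt*36+u*(-8)+[0,0,20]; c=d['R']@p+d['t']; px=(K@c)[:2]/c[2]; print(px)
x0,y0=int(px[0])-22,int(px[1])-22; cr=cv2.resize(d['image'][y0:y0+45,x0:x0+45],(500,500),interpolation=cv2.INTER_CUBIC)
cv2.imwrite('pics/m7.png',np.hstack([cr[:,:400],im[:,:400]]))
E
```

```text
t 25.05 tcp [490.9 -29.5 185.8] mouth tin x,y,z [-52.4 -23.2  67.2] tilt 53.8 yaw x 81.9 q [ 1.11  0.92 -1.06  2.12 -0.29  0.61  0.35] grip 60.0
[350.91201493 220.42000981]
```

View pics/m7.png

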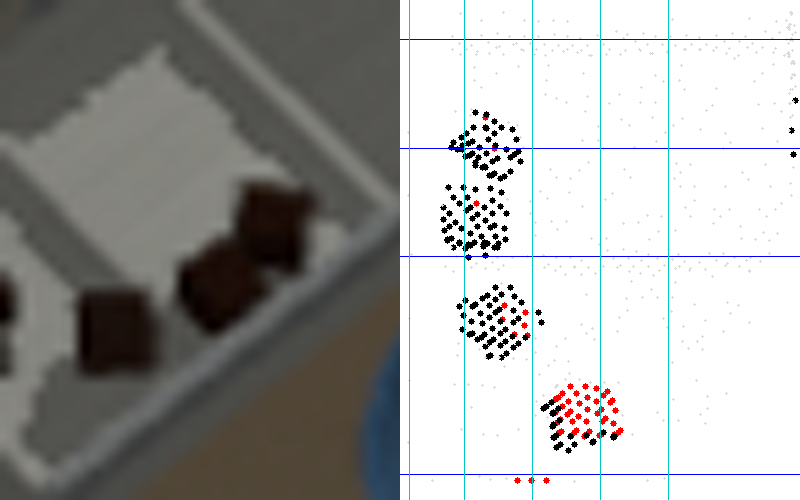

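```bash
python3 - <<'E'
from h import *
seqx([(8,-20,50,55,4),(8,-20,9,55,4),(8,4,9,55,6)])
E
```

```text
[0, -0.07, 0.3, 0.05, -0.02, 0.04, -0.01]
[0, -0.07, 0.3, 0.05, -0.02, 0.04, -0.01]
[0, -0.07, 0.29, 0.05, -0.02, 0.04, -0.01]
[0, -0.07, 0.29, 0.05, -0.02, 0.04, -0.01]
[0, -0.17, 0.0, 0.12, 0.0, 0.0, 0.0]
[0, -0.17, 0.0, 0.12, 0.0, 0.0, 0.0]
[0, -0.17, 0.0, 0.12, 0.0, 0.0, 0.0]
[0, -0.17, 0.0, 0.12, 0.0, 0.0, 0.0]
[0, 0.05, 0.0, 0.07, 0.0, 0.0, 0.0]
[0, 0.05, 0.0, 0.07, 0.0, 0.0, 0.0]
[0, 0.05, 0.0, 0.07, 0.0, 0.0, 0.0]
[0, 0.05, 0.0, 0.07, 0.0, 0.0, 0.0]
[0, 0.05, 0.0, 0.07, 0.0, 0.0, 0.0]
[0, 0.05, 0.0, 0.07, 0.0, 0.0, 0.0]
```

{"name": "drive_tool", "arguments": {
  "moves": [
    [0, -0.07, 0.3, 0.05, 0, 0.04, 0],
    [0, -0.07, 0.3, 0.05, 0, 0.04, 0],
    [0, -0.07, 0.3, 0.05, 0, 0.04, 0],
    [0, -0.07, 0.3, 0.05, 0, 0, 0],
    [0, -0.17, 0, 0.12, 0, 0, 0],
    [0, -0.17, 0, 0.12, 0, 0, 0],
    [0, -0.17, 0, 0.12, 0, 0, 0],
    [0, -0.17, 0, 0.12, 0, 0, 0]
  ]
}}

```text
t: 26.0
ee_pos: [549.0, -36.3, 125.1]
tool_rot: [-1.766, -1.545, -0.905]
ft_force: [-1.4, -0.7, 0.7]
finger_gap: 0.143
grip_force: 60.0
```

{"name": "drive_tool", "arguments": {
  "moves": [
    [0, 0, 0, 0, 0, 0, 0],
    [0, 0.05, 0, 0.07, 0, 0, 0],
    [0, 0.05, 0, 0.07, 0, 0, 0],
    [0, 0.05, 0, 0.07, 0, 0, 0],
    [0, 0.05, 0, 0.07, 0, 0, 0],
    [0, 0.05, 0, 0.07, 0, 0, 0],
    [0, 0.05, 0, 0.07, 0, 0, 0],
    [0, 0, 0, 0, 0, 0, 0]
  ]
}}

```text
t: 26.8
ee_pos: [552.9, -10.0, 126.6]
tool_rot: [-1.765, -1.547, -0.906]
ft_force: [0.6, 1.4, -3.0]
finger_gap: 0.146
grip_force: 60.0
```

```bash
python3 - <<'E'
from h import *
where(); print(robot.state()['ft_force']); amap(17,32)
E
```

```text
t 26.8 tcp [552.9 -10.  126.6] mouth tin x,y,z [6.4 6.3 8.7] tilt 54.8 yaw x 81.9 q [ 0.99  1.04 -1.    2.03 -0.26  0.56  0.35] grip 60.0
[ 0.63025635  1.3583539  -2.97130865]
      scene: x from -60                                                         top
   95  .  .  .  .  .  .  .  .  .  .  .  .  . 24  .  .  .  .  .  .  .  .  .  .   |  .  .  .  .  .  .  .  .  .  .  .  .  .  .  .  .  .  .  .  .  .  .  .  .
   50 24  .  .  .  .  .  .  .  .  .  .  .  .  .  .  .  .  .  .  .  .  .  .  .   |  .  .  .  .  .  .  .  .  .  .  .  .  .  .  .  .  .  .  .  .  .  .  .  .
   20  .  .  .  .  .  .  .  .  .  .  . 31 29 31  .  .  . 24 23 22 22 23  .  .   |  .  .  .  .  .  .  .  .  .  .  .  .  .  .  .  .  .  .  .  .  .  .  .  .
   15  .  .  .  .  .  .  .  .  .  .  . 23 28 25  .  .  . 25 27 26 23 24  .  .   |  .  .  .  .  .  .  .  .  .  .  .  .  .  .  .  .  .  .  . 24  .  .  .  .
   10  .  .  .  .  .  .  .  .  .  .  . 20 24 20  .  .  . 25 25 25 26 21  .  .   |  .  .  .  .  .  .  .  .  .  .  .  .  .  .  .  .  .  .  .  .  .  .  .  .
    5  .  .  .  .  .  .  .  .  .  .  .  .  .  .  .  .  . 30 24 25 22 2
[... 461 characters left out ...]
 .  .  .   |  .  .  .  .  .  .  .  .  .  .  .  .  .  .  .  .  .  .  .  .  .  .  .  .
  -50  .  .  .  .  .  .  .  .  .  .  .  .  .  .  .  .  .  .  .  .  .  .  .  .   |  .  .  .  .  .  .  .  .  .  .  .  .  .  .  .  .  .  .  . 23  .  .  .  .
  -55  .  .  .  .  .  .  .  .  .  .  .  .  .  .  .  .  .  .  .  .  .  .  .  .   |  .  .  .  .  .  .  .  .  .  .  .  .  .  .  .  .  .  .  . 24  .  .  .  .
  -85  .  .  .  .  .  .  .  .  .  .  .  . 23 25 25  .  .  .  .  .  .  .  .  .   |  .  .  .  .  .  .  .  .  .  . 24  .  .  .  .  .  .  .  .  .  .  .  .  .
  -90  .  .  .  .  .  .  .  .  .  .  . 24 23 26 26  .  .  .  .  .  .  .  .  .   |  .  .  .  .  .  .  .  .  .  . 21  .  .  .  .  .  .  .  .  .  .  .  .  .
```

```bash
python3 - <<'E'
from h import *
seqx([(6,0,14,55,1),(10,-4,45,57,3),(35,-6,45,60,4),(35,-6,20,60,4),(35,-6,8,60,3),(35,-1,8,60,1)])
E
```

```text
[0, 0.02, -0.04, -0.16, -0.06, 0.02, -0.05]
[0, 0.13, 0.03, -0.16, 0.0, 0.08, -0.0]
[0, 0.13, 0.03, -0.16, 0.0, 0.08, -0.0]
[0, 0.13, 0.03, -0.15, 0.0, 0.08, -0.0]
[0, -0.03, 0.12, -0.03, 0.0, 0.09, -0.0]
[0, -0.03, 0.12, -0.03, 0.0, 0.09, -0.0]
[0, -0.03, 0.12, -0.03, 0.0, 0.09, -0.0]
[0, -0.03, 0.12, -0.03, 0.0, 0.09, -0.0]
[0, -0.11, 0.0, 0.06, 0.0, 0.0, 0.0]
[0, -0.11, 0.0, 0.06, 0.0, 0.0, 0.0]
[0, -0.11, 0.0, 0.06, 0.0, 0.0, 0.0]
[0, -0.11, 0.0, 0.06, 0.0, 0.0, 0.0]
[0, -0.07, 0.0, 0.04, 0.0, 0.0, 0.0]
[0, -0.07, 0.0, 0.04, 0.0, 0.0, 0.0]
[0, -0.07, 0.0, 0.04, 0.0, 0.0, 0.0]
[0, 0.05, 0.0, 0.09, 0.0, 0.0, 0.0]
```

{"name": "drive_tool", "arguments": {
  "moves": [
    [0, 0.02, -0.04, -0.16, -0.06, 0.02, -0.05],
    [0, 0.13, 0.03, -0.16, 0, 0.08, 0],
    [0, 0.13, 0.03, -0.16, 0, 0.08, 0],
    [0, 0.13, 0.03, -0.15, 0, 0.08, 0],
    [0, -0.03, 0.12, -0.03, 0, 0.09, 0],
    [0, -0.03, 0.12, -0.03, 0, 0.09, 0],
    [0, -0.03, 0.12, -0.03, 0, 0.09, 0],
    [0, -0.03, 0.12, -0.03, 0, 0.09, 0]
  ]
}}

```text
t: 27.7
ee_pos: [577.0, -37.0, 158.8]
tool_rot: [-1.705, -1.495, -0.981]
ft_force: [0.1, 0.7, -2.6]
finger_gap: 0.14
grip_force: 60.0
```

```bash
python3 - <<'E'
from h import *
where(); amap(17,32); seqx([(35,-6,20,60,4),(35,-6,8,60,3)])
E
```

```text
t 27.7 tcp [577.  -37.  158.8] mouth tin x,y,z [35.1 -7.1 44.4] tilt 59.9 yaw x 82.5 q [ 1.04  1.06 -1.04  1.94 -0.28  0.68  0.37] grip 60.0
      scene: x from -60                                                         top
   90  .  .  .  . 28  .  .  .  .  .  .  .  .  .  .  .  .  .  .  .  .  .  .  .   |  .  .  .  .  .  .  .  .  .  .  .  .  .  .  .  .  .  .  .  .  .  .  .  .
   20  .  .  .  .  .  .  .  .  .  .  .  .  .  .  .  .  .  .  .  . 19 23  .  .   |  .  .  .  .  .  .  .  .  .  .  .  .  .  .  .  .  . 24  .  .  .  .  .  .
   15  .  .  .  .  .  .  .  .  .  .  .  .  .  .  .  .  .  .  .  . 18 21  .  .   |  .  .  .  .  .  .  .  .  .  .  .  .  .  .  .  .  . 27  .  .  .  .  .  .
   10  .  .  .  .  .  .  .  .  .  .  .  .  .  .  .  .  .  .  .  .  .  .  .  .   |  .  .  .  .  .  .  .  .  .  .  .  .  .  .  .  .  . 19  .  .  .  .  .  .
    5  .  .  .  .  .  .  .  .  .  .  .  .  .  .  .  .  .  .  .  .  . 21  .  .   |  .  .  .  .  .  .  .  .  .  .  .  .  .  .  .  .  . 23  .  .  .  .  .  .
  -15  .  .  .  .  .  .  .  .  .  .  .  .  .  .  .  .  .  . 24  .  . 23  .  .   |  .  .  .  .  .  .  .  .
[... 1305 characters left out ...]
 .  .  .  .  .  .  .  .  .  .  .  .  .  .  .  .  .  .   |  .  .  .  .  .  .  .  .  .  . 20  .  .  .  .  .  .  .  .  .  .  .  .  .
  -85  .  .  .  .  .  .  .  .  .  .  .  .  .  .  .  .  .  .  .  .  .  .  .  .   |  .  .  .  .  .  .  .  .  .  . 24  .  .  .  .  .  .  .  .  .  .  .  .  .
  -90  .  .  .  .  .  .  .  .  .  .  .  .  .  .  .  .  .  .  .  .  .  .  .  .   |  .  .  .  .  .  .  .  .  .  . 21 27  . 21  .  .  .  .  .  .  .  .  .  .
[0, -0.1, -0.0, 0.07, 0.0, 0.0, -0.0]
[0, -0.1, -0.0, 0.07, 0.0, 0.0, -0.0]
[0, -0.1, -0.0, 0.07, 0.0, 0.0, -0.0]
[0, -0.1, -0.0, 0.07, 0.0, 0.0, -0.0]
[0, -0.07, 0.0, 0.04, 0.0, 0.0, 0.0]
[0, -0.07, 0.0, 0.04, 0.0, 0.0, 0.0]
[0, -0.07, 0.0, 0.04, 0.0, 0.0, 0.0]
```

{"name": "drive_tool", "arguments": {
  "moves": [
    [0, -0.1, 0, 0.07, 0, 0, 0],
    [0, -0.1, 0, 0.07, 0, 0, 0],
    [0, -0.1, 0, 0.07, 0, 0, 0],
    [0, -0.1, 0, 0.07, 0, 0, 0],
    [0, -0.07, 0, 0.04, 0, 0, 0],
    [0, -0.07, 0, 0.04, 0, 0, 0],
    [0, -0.07, 0, 0.04, 0, 0, 0],
    [0, 0, 0, 0, 0, 0, 0]
  ]
}}

```text
t: 28.6
ee_pos: [577.3, -34.9, 124.3]
tool_rot: [-1.704, -1.495, -0.983]
ft_force: [-2.8, -6.5, 9.7]
finger_gap: 0.145
grip_force: 60.0
```

{"name": "drive_tool", "arguments": {
  "moves": [
    [0, 0.03, 0, 0.05, 0, 0, 0],
    [0, 0.03, 0, 0.05, 0, 0, 0],
    [0, 0.03, 0, 0.05, 0, 0, 0],
    [0, 0.08, 0, 0.04, 0, 0, 0],
    [0, 0.08, 0, 0.04, 0, 0, 0],
    [0, 0.08, 0, 0.04, 0, 0, 0],
    [0, 0.08, 0, 0.04, 0, 0, 0],
    [0, 0, 0, 0, 0, 0, 0]
  ]
}}

```text
t: 29.4
ee_pos: [581.0, -11.9, 133.6]
tool_rot: [-1.707, -1.498, -0.983]
ft_force: [-0.3, -5.6, 3.1]
finger_gap: 0.146
grip_force: 60.0
```

```bash
python3 - <<'E'
from h import *
where(); print(robot.state()['ft_force']); amap(14,50)
E
```

```text
t 29.4 tcp [581.  -11.9 133.6] mouth tin x,y,z [36.1 18.  19.1] tilt 59.8 yaw x 82.7 q [ 1.    1.1  -1.03  1.96 -0.28  0.6   0.38] grip 60.0
[-0.25866008 -5.63674577  3.07061481]
      scene: x from -60                                                         top
   95  .  .  .  .  .  .  .  .  .  .  .  .  .  .  .  .  .  . 21 45  .  .  .  .   |  .  .  .  .  .  .  .  .  .  .  .  .  .  .  .  .  .  .  .  .  .  .  .  .
   90  .  .  .  .  .  .  .  .  .  .  .  .  .  .  .  .  .  . 16  .  .  .  .  .   |  .  .  .  .  .  .  .  .  .  .  .  .  .  .  .  .  .  .  .  .  .  .  .  .
   25  .  .  .  .  .  .  .  .  .  .  .  .  .  .  .  .  . 46 48 48 47  . 44  .   |  .  .  .  .  .  .  .  .  .  .  .  .  .  .  .  .  .  .  .  .  .  .  .  .
   20  .  .  .  .  .  .  .  .  .  .  .  .  .  .  .  .  . 42 48 41 43  .  .  .   |  .  .  .  .  .  .  .  .  .  .  .  .  .  .  .  .  .  .  .  .  .  .  .  .
   15  .  .  .  .  .  .  .  .  .  .  .  .  .  .  .  .  . 31 36 39 40  .  .  .   |  .  .  .  .  .  .  .  .  .  .  .  .  .  .  .  .  .  .  .  .  .  .  .  .
   10  .  .  .  .  .  .  .  .  .  .  .  .  .  .  .  . 24 35 32 30  
[... 2158 characters left out ...]
 .  . 47   |  .  .  .  .  .  .  .  .  .  .  .  .  .  .  .  .  .  .  .  .  .  .  .  .
  -75  .  .  .  .  .  .  .  .  .  .  .  .  .  .  .  .  .  .  .  .  .  .  .  .   |  .  .  .  .  .  .  .  .  .  .  .  . 45 44  .  .  .  .  .  .  .  .  .  .
  -85  .  .  .  .  .  .  .  .  .  .  .  .  .  . 19  .  .  .  .  .  .  .  .  .   |  .  .  .  .  .  .  .  .  .  .  . 44 44 45  .  .  .  .  .  .  .  .  .  .
  -90  .  .  .  .  .  .  .  .  .  .  .  . 23 25 27  .  .  .  .  .  .  .  .  .   |  .  .  .  .  .  .  .  .  .  .  . 41 22 23  .  .  .  .  .  .  .  .  .  .
 -100  .  .  .  .  .  .  .  .  .  .  .  .  .  .  .  . 45  .  .  .  .  .  .  .   |  .  .  .  .  .  .  .  .  .  .  .  .  .  .  .  .  .  .  .  .  .  .  .  .
```

{"name": "drive_tool", "arguments": {
  "moves": [
    [0, 0.05, 0, 0.04, 0, 0, 0],
    [0, 0.05, 0, 0.04, 0, 0, 0],
    [0, 0.05, 0, 0.05, 0, 0, 0],
    [0, 0.05, 0, 0.05, 0, 0, 0],
    [0, 0.04, 0, 0.06, 0, 0, 0],
    [0, 0.04, 0, 0.06, 0, 0, 0],
    [0, 0, 0, 0, 0, 0, 0],
    [0, 0, 0, 0, 0, 0, 0]
  ]
}}

```text
t: 30.3
ee_pos: [583.6, 8.0, 138.3]
tool_rot: [-1.706, -1.497, -0.983]
ft_force: [0.8, -6.0, 6.2]
finger_gap: 0.146
grip_force: 60.0
```

```bash
python3 - <<'E'
from h import *
where(); print(robot.state()['ft_force']); amap(12,50); chunks()
E
```

```text
t 30.3 tcp [583.6   8.  138.3] mouth tin x,y,z [36.1 38.2 23.8] tilt 59.8 yaw x 82.7 q [ 0.98  1.1  -1.05  1.98 -0.29  0.57  0.37] grip 60.0
[ 0.84580231 -5.95118683  6.18923492]
      scene: x from -60                                                         top
   90  .  .  .  . 18  .  .  .  .  .  .  .  .  .  .  .  .  .  . 24 35  .  .  .   |  .  .  .  .  .  .  .  .  .  .  .  .  .  .  .  .  .  .  .  .  .  .  .  .
   40  .  .  .  .  .  .  .  .  .  .  .  .  .  .  .  .  .  .  . 46  .  .  .  .   |  .  .  .  .  .  .  .  .  .  .  .  .  .  .  .  .  .  .  .  .  .  .  .  .
   35  .  .  .  .  .  .  .  .  .  .  .  .  .  .  .  .  .  . 49 49  .  . 48  .   |  .  .  .  .  .  .  .  .  .  .  .  .  .  .  .  .  .  .  .  .  .  .  .  .
   30  .  .  .  .  .  .  .  .  .  .  .  .  .  .  .  .  . 44 43 48 48  . 48  .   |  .  .  .  .  .  .  .  .  .  .  .  .  .  .  .  .  .  .  .  .  .  .  .  .
   25  .  .  .  .  .  .  .  .  .  .  .  .  .  .  .  .  . 36 42 44 46  . 47  .   |  .  .  .  .  .  .  .  .  .  .  .  .  .  .  .  .  .  .  .  .  .  .  .  .
   20  .  .  .  .  .  .  .  .  .  .  .  .  .  .  .  .  . 42 37 39 3
[... 2206 characters left out ...]
  .  .  .  .  .  .  .  .  .  .  .  .
  -75  .  .  .  .  .  .  .  .  .  .  .  .  . 45 43  .  .  .  .  .  .  .  .  .   |  .  .  .  .  .  .  .  .  .  .  .  .  . 41  .  .  .  .  .  .  .  .  .  .
  -80  .  .  .  .  .  .  .  .  .  .  .  .  . 43 44 27  .  .  .  .  .  .  .  .   |  .  .  .  .  .  .  .  .  .  .  .  .  .  .  .  .  .  .  .  .  .  .  .  .
  -85  .  .  .  .  .  .  .  .  .  .  .  .  . 24 43  .  .  .  .  .  .  .  .  .   |  .  .  .  .  .  .  .  .  .  .  .  .  .  .  .  .  .  .  .  .  .  .  .  .
  -90  .  .  .  .  .  .  .  .  .  .  .  .  . 19 26  .  .  .  .  .  .  .  .  .   |  .  .  .  .  .  .  .  .  .  .  .  .  .  .  .  .  .  .  .  .  .  .  .  .
scene [(0.54, [74, -135, 219])]
top []
wrist []
```

{"name": "drive_tool", "arguments": {
  "moves": [
    [0, 0.1, 0, -0.06, 0, 0, 0],
    [0, 0.15, -0.1, -0.1, 0, 0, 0],
    [0, 0.2, -0.3, -0.14, 0, 0, 0],
    [0, 0.25, -0.4, -0.18, 0, 0, 0],
    [0, 0.2, -0.4, -0.1, 0, 0, 0],
    [0, 0, -0.3, 0, 0, 0, 0],
    [0, 0, -0.1, 0, 0, 0, 0],
    [0, 0, 0, 0, 0, 0, 0]
  ]
}}

```text
t: 31.5
ee_pos: [502.0, 16.6, 190.9]
tool_rot: [-1.705, -1.497, -0.98]
ft_force: [0.5, 0.4, -2.5]
finger_gap: 0.143
grip_force: 60.0
```

```bash
python3 - <<'E'
from h import *
where(); print(robot.state()['ft_force']); amap(12,50); chunks()
E
```

```text
t 31.5 tcp [502.   16.6 190.9] mouth tin x,y,z [-46.4  36.   76.4] tilt 59.8 yaw x 82.5 q [ 1.09  1.   -1.13  2.14 -0.34  0.53  0.37] grip 60.0
[ 0.46714946  0.41817012 -2.51041665]
      scene: x from -60                                                         top
   20  .  .  .  .  .  .  .  .  .  .  .  .  .  .  .  .  . 26 27 26 26 25  .  .   |  .  .  .  .  .  .  .  .  .  .  .  .  .  .  .  .  . 24 25 23  .  .  .  .
   15  .  .  .  .  .  .  .  .  .  .  .  .  .  .  .  .  . 26 25 25 24 21  .  .   |  .  .  .  .  .  .  .  .  .  .  .  .  .  .  .  .  . 21 21 26 22  .  .  .
   10  .  .  .  .  .  .  .  .  .  .  .  .  .  .  .  .  . 25 27 24 27 21  .  .   |  .  .  .  .  .  .  .  .  .  .  .  .  .  .  .  .  . 26 26 27 20  .  .  .
    5  .  .  .  .  .  .  .  .  .  .  .  .  .  .  .  .  . 22  . 15 16  .  .  .   |  .  .  .  .  .  .  .  .  .  .  .  .  .  .  .  .  . 24  .  . 15  .  .  .
  -15  .  .  .  .  .  .  .  .  .  .  .  .  .  .  .  .  .  . 23 24 27 25  .  .   |  .  .  .  .  .  .  .  .  .  .  .  .  .  .  .  .  .  . 22 20  .  .  .  .
  -20  .  .  .  .  .  .  .  .  .  .  .  .  .  .  .  .  . 25 25 2
[... 1545 characters left out ...]
 .  .  .   |  .  .  .  .  .  .  .  .  .  .  .  .  .  .  .  .  .  .  .  .  .  .  .  .
  -80  .  .  .  .  .  .  .  .  .  .  . 46 46 45 45 23  .  .  .  .  .  .  .  .   |  .  .  .  .  .  .  .  .  .  .  .  .  .  .  .  .  .  .  .  .  .  .  .  .
  -85  .  .  .  .  .  .  .  .  .  . 46 46 46 43 44  .  .  .  .  .  .  .  .  .   |  .  .  .  .  .  .  .  .  .  .  .  .  .  .  .  .  .  .  .  .  .  .  .  .
  -90  .  .  .  .  .  .  .  .  .  .  .  . 25 32 23  .  .  .  .  .  .  .  .  .   |  .  .  .  .  .  .  .  .  .  .  .  .  .  .  .  .  .  .  .  .  .  .  .  .
scene [(0.47, [9, -82, 35]), (0.44, [34, -52, 24]), (0.42, [35, 18, 26]), (0.38, [42, -18, 22]), (0.36, [12, -83, 33])]
top [(0.39, [32, 4, 4])]
wrist []
```

```bash
python3 - <<'E'
from h import *
plan([552,47,225],rot(-7.5,0),8,claw=0)
E
```

```text
[0, 0.12, 0.11, 0.04, -0.0, -0.93, 0.0]
[0, 0.12, 0.11, 0.02, -0.0, -0.93, 0.0]
[0, 0.12, 0.11, 0.0, -0.0, -0.93, 0.0]
[0, 0.12, 0.11, -0.01, -0.0, -0.93, 0.0]
[0, 0.12, 0.11, -0.03, -0.0, -0.93, 0.0]
[0, 0.12, 0.11, -0.04, -0.0, -0.93, 0.0]
[0, 0.11, 0.11, -0.06, -0.0, -0.93, 0.0]
[0, 0.1, 0.11, -0.07, -0.0, -0.93, 0.0]
```

{"name": "drive_tool", "arguments": {
  "moves": [
    [0, 0.12, 0.11, 0, 0, -0.93, 0],
    [0, 0.12, 0.11, 0, 0, -0.93, 0],
    [0, 0.12, 0.11, 0, 0, -0.93, 0],
    [0, 0.12, 0.11, -0.01, 0, -0.93, 0],
    [0, 0.12, 0.11, -0.03, 0, -0.93, 0],
    [0, 0.12, 0.11, -0.04, 0, -0.93, 0],
    [0, 0.11, 0.11, -0.06, 0, -0.93, 0],
    [0, 0.1, 0.11, -0.07, 0, -0.93, 0]
  ]
}}

```text
t: 32.7
ee_pos: [550.0, 44.1, 226.4]
tool_rot: [-2.354, -2.066, -0.019]
ft_force: [-0.1, -0.7, -1.8]
finger_gap: 0.147
grip_force: 60.0
```

{"name": "drive_tool", "arguments": {
  "moves": [
    [0, 0, 0, -0.1, 0, 0, -0.5],
    [0, 0, 0, -0.1, 0, 0, -1],
    [0, 0, 0, 0, 0, 0, -1],
    [0, 0, 0, 0, 0, 0, -1],
    [0, 0, 0, 0, 0, 0, -1],
    [0, 0, 0, 0, 0, 0, -1],
    [0, 0, 0, 0, 0, 0, -1],
    [0, 0, 0, 0, 0, 0, -1]
  ]
}}

```text
t: 33.5
ee_pos: [549.2, 44.0, 234.9]
tool_rot: [-0.996, -2.973, -0.03]
ft_force: [0.5, 0.4, -2.6]
finger_gap: 0.146
grip_force: 60.0
```

{"name": "drive_tool", "arguments": {
  "moves": [
    [0, 0, 0, 0, 0, 0, -1],
    [0, 0, 0, 0, 0, 0, -1],
    [0, 0, 0, 0, 0, 0, -1],
    [0, 0, 0, 0, 0, 0, -1],
    [0, 0, 0, 0, 0, 0, -1],
    [0, 0, 0, 0, 0, 0, -1],
    [0, 0, 0, 0, 0, 0, -1],
    [0, 0, 0, 0, 0, 0, -1]
  ]
}}

```text
t: 34.3
ee_pos: [549.2, 43.9, 234.9]
tool_rot: [-0.73, 3.05, 0.031]
ft_force: [0.2, 0.6, -2.3]
finger_gap: 0.145
grip_force: 60.0
```

```bash
python3 - <<'E'
from h import *
where()
E
```

```text
t 34.3 tcp [549.2  43.9 234.9] mouth tin x,y,z [ 59.5  68.6 138.7] tilt -0.5 yaw x -153.1 q [ 0.48  0.55 -0.95  1.97  0.56  0.9   1.28] grip 60.0
```

```bash
cat >> h.py <<'E'
def seqr(pts,claw=0):
    "as seqx, with the shaker turned half round: mouth towards tin +y"
    s=robot.state(); p0=np.array(s['ee_pos']); r0=R.from_rotvec(s['tool_rot'])
    for mx,my,mz,t,n in pts:
        r1=rot(172.5,t); p1=tc+xt*mx+u*my+np.array([0,0,mz])-r1.apply(V); plan(p1,r1,n,p0,r0,claw); p0,r0=p1,r1
E
python3 - <<'E'
from h import *
seqr([(36,10,130,0,8),(36,4,90,25,4),(36,4,50,50,4)])
E
```

```text
[0, 0.05, -0.24, 0.02, 0.01, 0.02, -0.87]
[0, 0.08, -0.23, 0.02, 0.01, 0.02, -0.87]
[0, 0.1, -0.22, 0.02, 0.01, 0.02, -0.87]
[0, 0.13, -0.21, 0.02, 0.01, 0.02, -0.87]
[0, 0.15, -0.19, 0.02, 0.01, 0.02, -0.87]
[0, 0.17, -0.17, 0.02, 0.01, 0.02, -0.87]
[0, 0.19, -0.15, 0.02, 0.01, 0.02, -0.87]
[0, 0.21, -0.12, 0.02, 0.01, 0.02, -0.87]
[0, -0.21, -0.0, 0.08, 0.0, 0.78, 0.0]
[0, -0.22, -0.0, 0.06, 0.0, 0.78, 0.0]
[0, -0.22, -0.0, 0.04, 0.0, 0.78, 0.0]
[0, -0.23, -0.0, 0.01, 0.0, 0.78, 0.0]
[0, -0.33, 0.0, 0.07, 0.0, 0.78, 0.0]
[0, -0.33, 0.0, 0.03, 0.0, 0.78, 0.0]
[0, -0.33, 0.0, -0.01, 0.0, 0.78, 0.0]
[0, -0.33, 0.0, -0.04, 0.0, 0.78, 0.0]
```

{"name": "drive_tool", "arguments": {
  "moves": [
    [0, 0.05, -0.24, 0.02, 0.01, 0.02, -0.87],
    [0, 0.08, -0.23, 0.02, 0.01, 0.02, -0.87],
    [0, 0.1, -0.22, 0.02, 0.01, 0.02, -0.87],
    [0, 0.13, -0.21, 0.02, 0.01, 0.02, -0.87],
    [0, 0.15, -0.19, 0.02, 0.01, 0.02, -0.87],
    [0, 0.17, -0.17, 0.02, 0.01, 0.02, -0.87],
    [0, 0.19, -0.15, 0.02, 0.01, 0.02, -0.87],
    [0, 0.21, -0.12, 0.02, 0.01, 0.02, -0.87]
  ]
}}

```text
t: 35.1
ee_pos: [575.7, -50.2, 225.8]
tool_rot: [2.069, -2.357, 0.001]
ft_force: [-0.6, 0.3, -2.4]
finger_gap: 0.151
grip_force: 60.0
```

{"name": "drive_tool", "arguments": {
  "moves": [
    [0, -0.21, 0, 0.08, 0, 0.78, 0],
    [0, -0.22, 0, 0.06, 0, 0.78, 0],
    [0, -0.22, 0, 0.04, 0, 0.78, 0],
    [0, -0.23, 0, 0.01, 0, 0.78, 0],
    [0, -0.33, 0, 0.07, 0, 0.78, 0],
    [0, -0.33, 0, 0.03, 0, 0.78, 0],
    [0, -0.33, 0, -0.01, 0, 0.78, 0],
    [0, -0.33, 0, -0.04, 0, 0.78, 0]
  ]
}}

```text
t: 35.9
ee_pos: [588.7, 46.4, 169.2]
tool_rot: [1.566, -1.79, 0.734]
ft_force: [0.4, -0.2, -2.5]
finger_gap: 0.146
grip_force: 60.0
```

```bash
python3 - <<'E'
from h import *
where()
# chute check: grey points in the tool frame, underside/closed end
s=robot.state(); r=R.from_rotvec(s['tool_rot'])
for n in('scene','top'):
    d=img(n); w=cloud(d,np.ones((400,640),bool)); a=r.inv().apply(w-np.array(s['ee_pos']))-V
    g=(abs(a[:,1])<19)&(a[:,0]>20)&(a[:,0]<149)&(abs(a[:,2])<12)
    if g.sum()>20: print(n,'floor/underside slope deg',np.degrees(np.polyfit(a[g,0],a[g,2],1)[0]).round(1),'offset',np.median(a[g,2]).round(1),g.sum())
    g=(abs(a[:,1])<25)&(a[:,0]>100)&(a[:,0]<165)&(a[:,2]<2)&(a[:,2]>-35); 
    if g.sum()>10: print(n,'end x',np.percentile(a[g,0],[5,95,99]).round(1),'y',np.percentile(a[g,1],[3,97]).round(1))
amap(14,50)
E
```

```text
t 35.9 tcp [588.7  46.4 169.2] mouth tin x,y,z [35.6  5.2 48.7] tilt 50.3 yaw x -97.6 q [-0.07  0.89 -0.75  1.79  0.97  1.67  1.72] grip 60.0
scene floor/underside slope deg 4.6 offset -2.8 241
scene end x [104.4 124.1 125. ] y [-18.5  16.4]
      scene: x from -60                                                         top
   95  .  .  .  .  .  .  .  .  .  .  .  .  .  .  .  .  . 27  .  .  .  .  .  .   |  .  .  .  .  .  .  .  .  .  .  .  .  .  .  .  .  .  .  .  .  .  .  .  .
   90  .  .  .  .  .  .  .  .  .  .  .  .  .  .  . 16 39  .  .  .  .  .  .  .   |  .  .  .  .  .  .  .  .  .  .  .  .  .  .  .  .  .  .  .  .  .  .  .  .
   50  .  .  .  .  .  .  .  .  .  .  .  .  .  .  . 49  .  .  .  .  .  . 49  .   |  .  .  .  .  .  .  .  .  .  .  .  .  .  .  .  .  .  .  .  .  .  .  .  .
   45  .  .  .  .  .  .  .  .  .  .  .  .  .  .  .  .  .  .  .  .  .  . 47  .   |  .  .  .  .  .  .  .  .  .  .  .  .  .  .  .  .  .  .  .  .  .  .  .  .
   40  .  .  .  .  .  .  .  .  .  .  .  .  .  .  . 46 46  .  .  .  .  .  .  .   |  .  .  .  .  .  .  .  .  .  .  .  .  .  .  .  .  .  .  .  .  .  .  .  .
   2
[... 2221 characters left out ...]
 .  .  .   |  .  .  .  .  .  .  .  .  .  .  .  .  .  .  .  .  .  .  .  .  .  .  .  .
  -75  .  .  .  .  .  .  .  .  .  . 42 44 46 46 46  .  .  .  .  .  .  .  .  .   |  .  .  .  .  .  .  .  .  .  .  .  .  .  .  .  .  .  .  .  .  .  .  .  .
  -80  .  .  .  .  .  .  .  .  .  .  . 46 46 47 46 15  .  .  .  .  .  .  .  .   |  .  .  .  .  .  .  .  .  .  .  .  .  .  .  .  .  .  .  .  .  .  .  .  .
  -85  .  .  .  .  .  .  .  .  .  . 45 43 46 45 44  .  .  .  .  .  .  .  .  .   |  .  .  .  .  .  .  .  .  .  .  .  .  .  .  .  .  .  .  .  .  .  .  .  .
  -90  .  .  .  .  .  .  .  .  .  .  .  . 31 46 26  .  .  .  .  .  .  .  .  .   |  .  .  .  .  .  .  .  .  .  .  .  .  .  .  .  .  .  .  .  .  .  .  .  .
```

```bash
python3 - <<'E'
from h import *
s=robot.state(); r=R.from_rotvec(s['tool_rot'])
d=img('scene'); w=cloud(d,np.ones((400,640),bool)); a=r.inv().apply(w-np.array(s['ee_pos']))-V
g=(abs(a[:,1])<24)&(a[:,0]>-20)&(a[:,0]<175)&(a[:,2]<25)&(a[:,2]>-60)
for lo in range(-20,175,10):
    k=g&(a[:,0]>=lo)&(a[:,0]<lo+10)
    if k.sum()>3: print(lo,int(k.sum()),'z',np.percentile(a[k,2],[3,25,50,75,97]).round(),'y',np.percentile(a[k,1],[3,97]).round())
c=tc+0; p=np.array(s['ee_pos'])+r.apply(V+np.array([150,0,0])); cc=d['R']@p+d['t']; print('closed end px',(d['mtx']@cc)[:2]/cc[2], 'world',p, 'mask',[ (x['bbox'],round(x['confidence'],2)) for x in robot.boxes_of('scene','shaker')[:4]])
E
```

```text
-20 34 z [-58. -48. -35. -29. -27.] y [-18.  16.]
-10 38 z [-57. -46. -37. -27. -24.] y [-18.  15.]
0 27 z [-53. -46. -31. -22. -16.] y [-19.  16.]
10 26 z [-56. -46. -30. -20.  -9.] y [-19.  17.]
20 44 z [-58. -45. -31. -19. -13.] y [-18.  16.]
30 44 z [-44. -36. -24. -14. -10.] y [-19.  16.]
40 42 z [-41. -32. -19.  -9.  -6.] y [-19.  16.]
50 51 z [-38. -29. -12.  -5.  -3.] y [-18.  17.]
60 47 z [-33. -25. -13.  -2.   2.] y [-19.  16.]
70 43 z [-29. -23. -12.  -0.   2.] y [-18.  17.]
80 33 z [-33. -23. -15.  -6.   6.] y [-19.  16.]
90 60 z [-52. -36. -25. -13.   6.] y [-18.  17.]
100 51 z [-58. -49. -18. -10.  11.] y [-19.  17.]
110 112 z [-15.   0.   7.  13.  18.] y [-18.  17.]
120 59 z [-14. -11.  -8.  -4.   1.] y [-17.  16.]
closed end px [329.14820774 214.31719763] world [572.14605314 -74.65221274 162.76365265] mask [([187.3, 337.4, 40.5, 62.5], 0.88), ([355.0, 202.4, 51.3, 40.3], 0.73), ([180.9, 227.9, 41.9, 55.2], 0.6)]
```

```bash
cat >> h.py <<'E'
PHI=18.; V=np.array([-1,0,4.])+R.from_rotvec([0,-np.radians(PHI),0]).apply([-75,0,93])   # shaker has turned in the grip
E
python3 - <<'E'
from h import *
where(); seqr([(37,0,36,53,3),(37,0,16,53,4),(37,5,15,53,2),(37,11,15,53,2),(37,25,29,53,7)])
E
```

```text
t 36.2 tcp [588.7  44.  169.8] mouth tin x,y,z [36.  40.7 47.8] tilt 50.1 yaw x -97.7 q [-0.06  0.89 -0.75  1.79  0.97  1.67  1.72] grip 60.0
[0, 0.09, -0.01, 0.22, 0.01, 0.12, -0.0]
[0, 0.09, -0.01, 0.23, 0.01, 0.12, -0.0]
[0, 0.08, -0.01, 0.23, 0.01, 0.12, -0.0]
[0, -0.08, 0.0, 0.06, 0.0, 0.0, 0.0]
[0, -0.08, 0.0, 0.06, 0.0, 0.0, 0.0]
[0, -0.08, 0.0, 0.06, 0.0, 0.0, 0.0]
[0, -0.08, 0.0, 0.06, 0.0, 0.0, 0.0]
[0, -0.04, -0.0, -0.03, 0.0, 0.0, 0.0]
[0, -0.04, -0.0, -0.03, 0.0, 0.0, 0.0]
[0, -0.04, 0.0, -0.05, 0.0, 0.0, 0.0]
[0, -0.04, 0.0, -0.05, 0.0, 0.0, 0.0]
[0, 0.01, 0.0, -0.06, 0.0, 0.0, 0.0]
[0, 0.01, 0.0, -0.06, 0.0, 0.0, 0.0]
[0, 0.01, 0.0, -0.06, 0.0, 0.0, 0.0]
[0, 0.01, 0.0, -0.06, 0.0, 0.0, 0.0]
[0, 0.01, 0.0, -0.06, 0.0, 0.0, 0.0]
[0, 0.01, 0.0, -0.06, 0.0, 0.0, 0.0]
[0, 0.01, 0.0, -0.06, 0.0, 0.0, 0.0]
```

{"name": "drive_tool", "arguments": {
  "moves": [
    [0, 0.09, -0.01, 0.22, 0, 0.12, 0],
    [0, 0.09, -0.01, 0.23, 0, 0.12, 0],
    [0, 0.08, -0.01, 0.23, 0, 0.12, 0],
    [0, -0.08, 0, 0.06, 0, 0, 0],
    [0, -0.08, 0, 0.06, 0, 0, 0],
    [0, -0.08, 0, 0.06, 0, 0, 0],
    [0, -0.08, 0, 0.06, 0, 0, 0],
    [0, 0, 0, 0, 0, 0, 0]
  ]
}}

```text
t: 37.0
ee_pos: [585.3, 10.5, 137.4]
tool_rot: [1.536, -1.755, 0.763]
ft_force: [0.1, -0.2, -2.1]
finger_gap: 0.148
grip_force: 60.0
```

```bash
python3 - <<'E'
from h import *
where(); print(robot.state()['ft_force']);amap(16,32)
E
```

```text
t 37.0 tcp [585.3  10.5 137.4] mouth tin x,y,z [36.9  0.7 15. ] tilt 53.0 yaw x -97.5 q [-0.05  0.93 -0.71  1.83  1.02  1.65  1.69] grip 60.0
[ 0.06955518 -0.18493385 -2.11511684]
      scene: x from -60                                                         top
   20  .  .  .  .  .  .  .  .  .  .  .  .  .  .  .  .  . 21 26  . 22  .  .  .   |  .  .  .  .  .  .  .  .  .  .  .  .  .  .  .  .  .  .  .  .  .  .  .  .
   15  .  .  .  .  .  .  .  .  .  .  .  .  .  .  .  . 31 25 24 24  .  .  .  .   |  .  .  .  .  .  .  .  .  .  .  .  .  .  .  .  .  .  .  .  .  .  .  .  .
   10  .  .  .  .  .  .  .  .  .  .  .  .  .  .  .  .  . 22 24 25  .  .  .  .   |  .  .  .  .  .  .  .  .  .  .  .  .  .  .  .  .  .  .  .  .  .  .  .  .
    5  .  .  .  .  .  .  .  .  .  .  .  .  .  .  .  . 27 21 16  .  .  .  .  .   |  .  .  .  .  .  .  .  .  .  .  .  .  .  .  .  .  .  .  .  .  .  .  .  .
    0  .  .  .  .  .  .  .  .  .  .  .  .  .  .  .  . 28  .  .  .  .  .  .  .   |  .  .  .  .  .  .  .  .  .  .  .  .  .  .  .  .  .  .  .  .  .  .  .  .
   -5  .  .  .  .  .  .  .  .  .  .  .  .  .  .  .  . 25 21  .  .  .  .  .  .   |  .  .  .  .  .  .  .  .  .  .  .  .  .  .  .  .  .  .  .  .  .  .  .  .
  -10  .  .  .  .  .  .  .  .  .  .  .  .  .  .  .  . 24 27  .  .  .  .  .  .   |  .  .  .  .  .  .  .  .  .  .  .  .  .  .  .  .  .  .  .  .  .  .  .  .
  -15  .  .  .  .  .  .  .  .  .  .  .  .  .  .  .  . 31 27  .  .  .  .  .  .   |  .  .  .  .  .  .  .  .  .  .  .  .  .  .  .  .  .  .  .  .  .  .  .  .
  -20  .  .  .  .  .  .  .  .  .  .  .  .  .  .  .  . 30 31  .  .  .  .  .  .   |  .  .  .  .  .  .  .  .  .  .  .  .  .  .  .  .  .  .  .  .  .  .  .  .
  -55  .  .  .  .  .  .  .  .  .  .  .  .  .  .  .  .  .  .  .  . 17  .  .  .   |  .  .  .  .  .  .  .  .  .  .  .  .  .  .  .  .  .  .  .  .  .  .  .  .
```

{"name": "drive_tool", "arguments": {
  "moves": [
    [0, -0.03, 0, -0.04, 0, 0, 0],
    [0, -0.03, 0, -0.04, 0, 0, 0],
    [0, -0.03, 0, -0.04, 0, 0, 0],
    [0, -0.03, 0, -0.04, 0, 0, 0],
    [0, 0.01, 0, -0.06, 0, 0, 0],
    [0, 0.01, 0, -0.06, 0, 0, 0],
    [0, 0.01, 0, -0.06, 0, 0, 0],
    [0, 0.01, 0, -0.06, 0, 0, 0]
  ]
}}

```text
t: 37.9
ee_pos: [587.7, 26.6, 148.3]
tool_rot: [1.531, -1.754, 0.766]
ft_force: [-0.9, -4.5, 3.8]
finger_gap: 0.144
grip_force: 60.0
```

```bash
python3 - <<'E'
from h import *
where(); print(robot.state()['ft_force']);amap(12,40)
E
```

```text
t 37.9 tcp [587.7  26.6 148.3] mouth tin x,y,z [37.2 16.4 25.9] tilt 53.3 yaw x -97.7 q [-0.07  0.93 -0.71  1.8   1.    1.68  1.69] grip 60.0
[-0.89924692 -4.52691074  3.75617504]
      scene: x from -60                                                         top
   95  .  .  .  .  .  .  .  . 16 34  .  .  .  .  .  .  .  .  .  .  .  .  .  .   |  .  .  .  .  .  .  .  .  .  .  .  .  .  .  .  .  .  .  .  .  .  .  .  .
   90  .  .  .  .  .  .  .  . 27  . 32  .  .  .  .  .  .  .  .  .  .  .  .  .   |  .  .  .  .  .  .  .  .  .  .  .  .  .  .  .  .  .  .  .  .  .  .  .  .
   35  .  .  .  .  .  .  .  .  .  .  .  .  .  .  .  .  .  . 22  .  .  .  .  .   |  .  .  .  .  .  .  .  .  .  .  .  .  .  .  .  .  .  .  .  .  .  .  .  .
   30  .  .  .  .  .  .  .  .  .  .  .  .  .  .  .  .  . 22 26  .  .  .  .  .   |  .  .  .  .  .  .  .  .  .  .  .  .  .  .  .  .  .  .  .  .  .  .  .  .
   25  .  .  .  .  .  .  .  .  .  .  .  .  .  .  .  .  . 30 28 28  .  .  .  .   |  .  .  .  .  .  .  .  .  .  .  .  .  .  .  .  .  .  .  .  .  .  .  .  .
   20  .  .  .  .  .  .  .  .  .  .  .  .  .  .  .  . 38 34 31 29 
[... 2005 characters left out ...]
 .  .  .   |  .  .  .  .  .  .  .  .  .  .  .  .  .  .  .  .  .  .  .  .  .  .  .  .
  -65  .  .  .  .  .  .  .  .  .  .  .  .  .  .  .  .  . 20 22  .  .  .  .  .   |  .  .  .  .  .  .  .  .  .  .  .  .  .  .  .  .  .  .  .  .  .  .  .  .
  -80  .  .  .  .  .  .  .  .  .  .  .  .  .  . 24 20  .  .  .  .  .  .  .  .   |  .  .  .  .  .  .  .  .  .  .  .  .  .  .  .  .  .  .  .  .  .  .  .  .
  -85  .  .  .  .  .  .  .  .  .  . 39 32 34 37 36  .  .  .  .  .  .  .  .  .   |  .  .  .  .  .  .  .  .  .  .  .  .  .  .  .  .  .  .  .  .  .  .  .  .
  -90  .  .  .  .  .  .  .  .  .  .  .  . 25 26 23  .  .  .  .  .  .  .  .  .   |  .  .  .  .  .  .  .  .  .  .  .  . 23 22  .  .  .  .  .  .  .  .  .  .
```

{"name": "drive_tool", "arguments": {
  "moves": [
    [0, -0.03, 0, -0.07, 0, 0, 0],
    [0, -0.03, 0, -0.07, 0, 0, 0],
    [0, -0.04, 0, -0.07, 0, 0, 0],
    [0, -0.04, 0, -0.07, 0, 0, 0],
    [0, -0.04, 0, -0.07, 0, 0, 0],
    [0, -0.05, 0, -0.07, 0, 0, 0],
    [0, 0, 0, 0, 0, 0, 0],
    [0, 0, 0, 0, 0, 0, 0]
  ]
}}

```text
t: 38.8
ee_pos: [591.3, 52.1, 150.7]
tool_rot: [1.535, -1.756, 0.764]
ft_force: [0.9, 0.4, 2.6]
finger_gap: 0.141
grip_force: 60.0
```

```bash
python3 - <<'E'
from h import *
where(); print(robot.state()['ft_force']);amap(12,40)
E
```

```text
t 38.8 tcp [591.3  52.1 150.7] mouth tin x,y,z [37.4 42.8 28.3] tilt 53.0 yaw x -97.6 q [-0.11  0.93 -0.72  1.77  0.99  1.7   1.69] grip 60.0
[0.90781988 0.36502828 2.60702323]
      scene: x from -60                                                         top
   45  .  .  .  .  .  .  .  .  .  .  .  .  .  .  .  .  .  . 24  .  .  .  .  .   |  .  .  .  .  .  .  .  .  .  .  .  .  .  .  .  .  .  .  .  .  .  .  .  .
   40  .  .  .  .  .  .  .  .  .  .  .  .  .  .  .  . 37  .  .  .  .  .  .  .   |  .  .  .  .  .  .  .  .  .  .  .  .  .  .  .  .  .  .  .  .  .  .  .  .
   35  .  .  .  .  .  .  .  .  .  .  .  .  .  .  .  . 37  .  .  .  .  .  .  .   |  .  .  .  .  .  .  .  .  .  .  .  .  .  .  .  .  .  .  .  .  .  .  .  .
   30  .  .  .  .  .  .  .  .  .  .  .  .  .  .  .  . 34 39 39  .  .  .  .  .   |  .  .  .  .  .  .  .  .  .  .  .  .  .  .  .  .  .  .  .  .  .  .  .  .
  -15  .  .  .  .  .  .  .  .  .  .  .  .  .  .  .  .  .  .  . 21 23 24  .  .   |  .  .  .  .  .  .  .  .  .  .  .  .  .  .  .  .  .  .  .  .  .  .  .  .
  -20  .  .  .  .  .  .  .  .  .  .  .  .  .  .  .  .  .  .  . 26 26 
[... 1232 characters left out ...]
 .  .  .   |  .  .  .  .  .  .  .  .  .  .  .  .  .  .  .  . 19 14 15  .  .  .  .  .
  -75  .  .  .  .  .  .  .  .  .  .  .  .  .  . 36  .  .  .  .  .  .  .  .  .   |  .  .  .  .  .  .  .  .  .  .  . 39  .  .  .  .  .  .  .  .  .  .  .  .
  -80  .  .  .  .  .  .  .  .  .  .  .  .  .  . 37 22  .  .  .  .  .  .  .  .   |  .  .  .  .  .  .  .  .  .  . 39  .  .  .  .  .  .  .  .  .  .  .  .  .
  -85  .  .  .  .  .  .  .  .  .  . 32 38 36 33 34  .  .  .  .  .  .  .  .  .   |  .  .  .  .  .  .  .  .  .  . 25  .  .  .  .  .  .  .  .  .  .  .  .  .
  -90  .  .  .  .  .  .  .  .  .  .  . 24 25 23 22  .  .  .  .  .  .  .  .  .   |  .  .  .  .  .  .  .  .  .  . 17 38 13 21  .  .  .  .  .  .  .  .  .  .
```

{"name": "drive_tool", "arguments": {
  "moves": [
    [0, 0.1, 0, -0.08, 0, 0, 0],
    [0, 0.2, 0, -0.15, 0, 0, 0],
    [0, 0.3, 0, -0.2, 0, -0.5, 0],
    [0, 0.4, 0, -0.1, 0, -0.8, 0],
    [0, 0.4, 0.2, -0.05, 0, -0.8, 0],
    [0, 0.4, 0.3, -0.05, 0, -0.8, 0],
    [0, 0.3, 0.3, -0.05, 0, -0.8, 0],
    [0, 0.2, 0.2, 0, 0, -0.6, 0]
  ]
}}

```text
t: 39.7
ee_pos: [532.8, -0.8, 250.8]
tool_rot: [1.895, -2.172, 0.309]
ft_force: [-0.2, -1.3, -2.9]
finger_gap: 0.143
grip_force: 60.0
```

```bash
python3 - <<'E'
from h import *
where(); amap(12,40)
s=robot.state(); r=R.from_rotvec(s['tool_rot'])
d=img('scene'); w=cloud(d,np.ones((400,640),bool)); a=r.inv().apply(w-np.array(s['ee_pos']))-np.array([-76,0,97])
g=(abs(a[:,1])<24)&(a[:,0]>-60)&(a[:,0]<175)&(a[:,2]<45)&(a[:,2]>-60)
for lo in range(-60,175,10):
    k=g&(a[:,0]>=lo)&(a[:,0]<lo+10)
    if k.sum()>3: print(lo,int(k.sum()),'z',np.percentile(a[k,2],[3,25,50,75,97]).round(),'y',np.percentile(a[k,1],[3,97]).round())
E
```

```text
t 39.7 tcp [532.8  -0.8 250.8] mouth tin x,y,z [-13.   51.1 153. ] tilt 18.5 yaw x -97.8 q [ 0.42  0.6  -1.04  1.96  0.8   1.25  1.99] grip 60.0
      scene: x from -60                                                         top
   90  .  . 24 34 37  .  .  .  .  .  .  .  .  .  .  .  .  .  .  .  .  .  .  .   |  .  .  .  .  .  .  .  .  .  .  .  .  .  .  .  .  .  .  .  .  .  .  .  .
   55  .  .  .  .  .  .  .  .  .  .  .  .  .  .  .  .  . 23  .  .  .  .  .  .   |  .  .  .  .  .  .  .  .  .  .  .  .  .  .  .  .  .  .  .  .  .  .  .  .
   50  .  .  .  .  .  .  .  .  .  .  .  .  .  .  .  .  .  . 28 26 28 21  .  .   |  .  .  .  .  .  .  .  .  .  .  .  .  .  .  .  .  .  .  .  .  .  .  .  .
   45  .  .  .  .  .  .  .  .  .  .  .  .  .  .  .  .  . 25 24 25 26 25  .  .   |  .  .  .  .  .  .  .  .  .  .  .  .  .  .  .  .  .  .  .  .  .  .  .  .
   40  .  .  .  .  .  .  .  .  .  .  .  .  .  .  .  .  . 23 25 28 26 25  .  .   |  .  .  .  .  .  .  .  .  .  .  .  .  .  .  .  .  .  .  .  .  .  .  .  .
   35  .  .  .  .  .  .  .  .  .  .  .  .  .  .  .  .  . 15 23 18 24  .  .  .   |  .  .  .  .  .  .  
[... 2297 characters left out ...]
-18.  15.]
-10 55 z [-53. -41. -30. -23. -20.] y [-19.  17.]
0 55 z [-50. -38. -22. -19. -17.] y [-19.  15.]
10 52 z [-53. -36. -19. -16. -13.] y [-19.  14.]
20 51 z [-58. -37. -16. -13. -11.] y [-19.  16.]
30 60 z [-42. -28. -14. -10.  -8.] y [-19.  15.]
40 64 z [-39. -27. -13.  -7.  -6.] y [-19.  16.]
50 56 z [-38. -31. -15.  -6.  -2.] y [-19.  17.]
60 42 z [-33. -29. -15.  -3.  -0.] y [-19.  16.]
70 67 z [-29. -21.  -8.   1.   4.] y [-19.  16.]
80 72 z [-28. -18.  -2.   5.   8.] y [-19.  16.]
90 100 z [-44. -27.  -9.   6.  11.] y [-19.  16.]
100 79 z [-57. -42. -16.   0.  11.] y [-19.  16.]
110 57 z [-19. -14.  -2.  12.  16.] y [-19.  16.]
120 72 z [-17. -14. -10.  -1.   7.] y [-19.  15.]
```

```bash
cat >> h.py <<'E'
PHI=16.5
E
python3 - <<'E'
from h import *
b=np.array([-1,0,4.]); P=np.array([602.6,-287.9,0])
r1=rot(52.4,PHI); r2=rot(-51.84,PHI); s=robot.state()
p0=np.array(s['ee_pos']); pm=np.array([560,-120,245.]); p2=P+[0,0,200]-r2.apply(b); p3=P+[0,0,98.5]-r2.apply(b)
plan(pm,r1,16,claw=0); print(); plan(p2,r2,16,pm,r1,0); print(p2,p3)
E
```

```text
[0, 0.13, -0.05, 0.05, -0.28, -0.01, 0.89]
[0, 0.12, -0.07, 0.05, -0.28, -0.01, 0.89]
[0, 0.11, -0.09, 0.05, -0.28, -0.01, 0.89]
[0, 0.1, -0.1, 0.04, -0.28, -0.01, 0.89]
[0, 0.09, -0.12, 0.04, -0.28, -0.01, 0.89]
[0, 0.07, -0.13, 0.03, -0.28, -0.01, 0.89]
[0, 0.06, -0.14, 0.03, -0.28, -0.01, 0.89]
[0, 0.04, -0.14, 0.02, -0.28, -0.01, 0.89]
[0, 0.02, -0.15, 0.01, -0.28, -0.01, 0.89]
[0, 0.0, -0.15, 0.01, -0.28, -0.01, 0.89]
[0, -0.02, -0.15, 0.0, -0.28, -0.01, 0.89]
[0, -0.03, -0.15, -0.0, -0.28, -0.01, 0.89]
[0, -0.05, -0.14, -0.01, -0.28, -0.01, 0.89]
[0, -0.07, -0.13, -0.01, -0.28, -0.01, 0.89]
[0, -0.09, -0.12, -0.02, -0.28, -0.01, 0.89]
[0, -0.1, -0.11, -0.02, -0.28, -0.01, 0.89]

[0, -0.18, -0.13, 0.0, -0.23, 0.0, 0.78]
[0, -0.19, -0.11, -0.0, -0.23, 0.0, 0.78]
[0, -0.2, -0.09, -0.01, -0.23, 0.0, 0.78]
[0, -0.21, -0.07, -0.01, -0.23, 0.0, 0.78]
[0, -0.22, -0.05, -0.01, -0.23, 0.0, 0.78]
[0, -0.22, -0.02, -0.01, -0.23, 0.0, 0.78]
[0, -0.22, 0.0, -0.01, -0.23, 0.0, 0.78]
[0, -0.22, 0.03, -0.01, -0.23, 0.0, 0.78]
[0, -0.22, 0.05, -0.01, -0.23, 0.0, 0.78]
[0, -0.21, 0.08, -0.01, -0.23, 0.0, 0.78]
[0, -0.2, 0.1, -0.01, -0.23, 0.0, 0.78]
[0, -0.19, 0.12, -0.0, -0.23, 0.0, 0.78]
[0, -0.17, 0.14, 0.0, -0.23, 0.0, 0.78]
[0, -0.16, 0.16, 0.01, -0.23, 0.0, 0.78]
[0, -0.14, 0.17, 0.01, -0.23, 0.0, 0.78]
[0, -0.12, 0.19, 0.02, -0.23, 0.0, 0.78]
[ 602.46063695 -288.00951045  204.11929428] [ 602.46063695 -288.00951045  102.61929428]
```

{"name": "drive_tool", "arguments": {
  "moves": [
    [0, 0.13, -0.05, 0.05, -0.28, 0, 0.89],
    [0, 0.12, -0.07, 0.05, -0.28, 0, 0.89],
    [0, 0.11, -0.09, 0.05, -0.28, 0, 0.89],
    [0, 0.1, -0.1, 0.04, -0.28, 0, 0.89],
    [0, 0.09, -0.12, 0.04, -0.28, 0, 0.89],
    [0, 0.07, -0.13, 0.03, -0.28, 0, 0.89],
    [0, 0.06, -0.14, 0.03, -0.28, 0, 0.89],
    [0, 0.04, -0.14, 0.02, -0.28, 0, 0.89]
  ]
}}

```text
t: 40.65
ee_pos: [547.9, -57.2, 245.5]
tool_rot: [0.546, -2.777, 0.112]
ft_force: [-0.4, -0.0, -2.3]
finger_gap: 0.144
grip_force: 60.0
```

{"name": "drive_tool", "arguments": {
  "moves": [
    [0, 0.02, -0.15, 0.01, -0.28, 0, 0.89],
    [0, 0, -0.15, 0.01, -0.28, 0, 0.89],
    [0, -0.02, -0.15, 0, -0.28, 0, 0.89],
    [0, -0.03, -0.15, 0, -0.28, 0, 0.89],
    [0, -0.05, -0.14, -0.01, -0.28, 0, 0.89],
    [0, -0.07, -0.13, -0.01, -0.28, 0, 0.89],
    [0, -0.09, -0.12, -0.02, -0.28, 0, 0.89],
    [0, -0.1, -0.11, -0.02, -0.28, 0, 0.89]
  ]
}}

```text
t: 41.45
ee_pos: [562.0, -115.8, 243.3]
tool_rot: [-0.916, -2.7, -0.11]
ft_force: [-0.2, 0.0, -1.8]
finger_gap: 0.143
grip_force: 60.0
```

{"name": "drive_tool", "arguments": {
  "moves": [
    [0, -0.18, -0.13, 0, -0.23, 0, 0.78],
    [0, -0.19, -0.11, 0, -0.23, 0, 0.78],
    [0, -0.2, -0.09, -0.01, -0.23, 0, 0.78],
    [0, -0.21, -0.07, -0.01, -0.23, 0, 0.78],
    [0, -0.22, -0.05, -0.01, -0.23, 0, 0.78],
    [0, -0.22, -0.02, -0.01, -0.23, 0, 0.78],
    [0, -0.22, 0, -0.01, -0.23, 0, 0.78],
    [0, -0.22, 0.03, -0.01, -0.23, 0, 0.78]
  ]
}}

```text
t: 42.25
ee_pos: [583.5, -199.3, 222.9]
tool_rot: [-2.054, -2.072, -0.265]
ft_force: [0.8, -0.2, -1.9]
finger_gap: 0.143
grip_force: 60.0
```

{"name": "drive_tool", "arguments": {
  "moves": [
    [0, -0.22, 0.05, -0.01, -0.23, 0, 0.78],
    [0, -0.21, 0.08, -0.01, -0.23, 0, 0.78],
    [0, -0.2, 0.1, -0.01, -0.23, 0, 0.78],
    [0, -0.19, 0.12, 0, -0.23, 0, 0.78],
    [0, -0.17, 0.14, 0, -0.23, 0, 0.78],
    [0, -0.16, 0.16, 0.01, -0.23, 0, 0.78],
    [0, -0.14, 0.17, 0.01, -0.23, 0, 0.78],
    [0, -0.12, 0.19, 0.02, -0.23, 0, 0.78]
  ]
}}

```text
t: 43.05
ee_pos: [605.6, -283.4, 202.7]
tool_rot: [-2.854, -0.999, -0.377]
ft_force: [0.1, 0.6, -2.2]
finger_gap: 0.148
grip_force: 60.0
```

```bash
python3 - <<'E'
from h import *
where(); s=robot.state(); r=R.from_rotvec(s['tool_rot']); b=np.array([-1,0,4.]); P=np.array([602.6,-287.9,0])
X=r.as_matrix()[:,0]; yaw=np.arctan2(X[1],X[0]); e=np.array([np.cos(yaw),np.sin(yaw),0]); f=np.array([-e[1],e[0],0])
for n in('scene','top'):
    d=img(n); w=cloud(d,np.ones((400,640),bool)); q=w-np.array(s['ee_pos']); a=q@e; c=q@f; z=w[:,2]
    g=(abs(c)<22)&(abs(a)<90)&(z>80)&(z<180)
    for lo in range(-90,90,15):
        k=g&(a>=lo)&(a<lo+15)
        if k.sum()>4: print(n,lo,int(k.sum()),'z',np.percentile(z[k],[3,50,90]).round(),'c',np.percentile(c[k],[3,97]).round())
r2=rot(-51.84,PHI); p3=P+[0,0,98.5]-r2.apply(b); plan(p3,r2,6,claw=0)
E
```

```text
t 43.05 tcp [ 605.6 -283.4  202.7] mouth tin x,y,z [  40.1 -350.2  109.4] tilt 15.2 yaw x 38.5 q [ 0.58  0.55 -0.17  1.84 -0.25  0.65 -0.26] grip 60.0
scene -75 59 z [106. 110. 137.] c [-17.   5.]
scene -60 30 z [108. 131. 139.] c [-17.  -3.]
scene -45 29 z [105. 119. 176.] c [-17.   5.]
scene -30 25 z [107. 120. 138.] c [-17.   3.]
scene -15 45 z [104. 109. 137.] c [-17.   0.]
scene 0 87 z [104. 109. 136.] c [-17.  17.]
scene 15 90 z [104. 108. 133.] c [-16.  17.]
scene 30 88 z [105. 117. 163.] c [-17.  17.]
scene 45 126 z [103. 108. 135.] c [-16.  19.]
scene 60 116 z [105. 118. 136.] c [-16.  18.]
top -90 15 z [103. 109. 135.] c [-15.  18.]
top -75 63 z [105. 113. 137.] c [-16.  19.]
top -60 53 z [104. 110. 138.] c [-16.  18.]
top -30 17 z [103. 107. 111.] c [-15.  -3.]
top -15 15 z [102. 107. 112.] c [-16.  -4.]
top 30 56 z [103. 120. 161.] c [-15.  19.]
top 45 41 z [101. 112. 135.] c [-16.  19.]
top 60 56 z [101. 119. 134.] c [-17.  18.]
[0, -0.1, 0.01, 0.32, -0.01, 0.03, 0.01]
[0, -0.1, 0.01, 0.32, -0.01, 0.03, 0.01]
[0, -0.11, 0.01, 0.32, -0.01, 0.03, 0.01]
[0, -0.11, 0.01, 0.32, -0.01, 0.03, 0.01]
[0, -0.11, 0.01, 0.32, -0.01, 0.03, 0.01]
[0, -0.11, 0.01, 0.32, -0.01, 0.03, 0.01]
```

{"name": "drive_tool", "arguments": {
  "moves": [
    [0, -0.1, 0.01, 0.3, 0, 0.03, 0],
    [0, -0.1, 0.01, 0.32, 0, 0.03, 0],
    [0, -0.11, 0.01, 0.32, 0, 0.03, 0],
    [0, -0.11, 0.01, 0.32, 0, 0.03, 0],
    [0, -0.11, 0.01, 0.32, 0, 0.03, 0],
    [0, -0.11, 0.01, 0.3, 0, 0.04, 0],
    [0, 0, 0, 0.05, 0, 0, 0],
    [0, 0, 0, 0, 0, 0, 0]
  ]
}}

```text
t: 43.95
ee_pos: [603.5, -288.1, 101.4]
tool_rot: [-2.838, -1.001, -0.415]
ft_force: [-0.0, -0.4, -1.3]
finger_gap: 0.149
grip_force: 60.0
```

```bash
python3 - <<'E'
from h import *
where(); print(robot.state()['ft_force'])
E
```

```text
t 43.95 tcp [ 603.5 -288.1  101.4] mouth tin x,y,z [  40.7 -353.6    5.9] tilt 16.8 yaw x 38.8 q [ 0.64  0.69 -0.23  1.91 -0.28  0.45 -0.18] grip 60.0
[-0.00277417 -0.3609904  -1.32915553]
```

{"name": "drive_tool", "arguments": {
  "moves": [
    [0.6, 0, 0, 0, 0, 0, 0],
    [0.6, 0, 0, 0, 0, 0, 0],
    [0.6, 0, 0, 0, 0, 0, 0],
    [0.6, 0, 0, 0, 0, 0, 0],
    [0.6, 0, 0, 0, 0, 0, 0],
    [0.6, 0, 0, -0.2, 0, 0, 0],
    [1, 0, 0, -0.5, 0, 0, 0],
    [1, 0, 0, -0.8, 0, 0, 0]
  ]
}}

```text
t: 44.75
ee_pos: [585.5, -302.4, 173.0]
tool_rot: [-2.839, -0.997, -0.413]
ft_force: [0.7, -0.1, 0.4]
finger_gap: 0.723
grip_force: 0.0
```

{"name": "drive_tool", "arguments": {
  "moves": [
    [1, 0, 0, -0.8, 0, -0.5, 0],
    [1, 0, 0, -0.6, 0, -0.8, 0],
    [1, 0, 0, 0, 0, -0.8, 0],
    [1, 0, 0, 0, 0, 0, 0],
    [1, 0, 0, 0, 0, 0, 0],
    [1, 0, 0, 0, 0, 0, 0],
    [1, 0, 0, 0, 0, 0, 0],
    [1, 0, 0, 0, 0, 0, 0]
  ]
}}

```text
t: 45.55
ee_pos: [571.3, -316.1, 240.6]
tool_rot: [-2.96, -1.036, 0.003]
ft_force: [0.7, 0.6, 1.2]
finger_gap: 1.001
grip_force: 0.0
```

```bash
python3 - <<'E'
from h import *
s=robot.state(); print(s['t'],s['ee_pos'],s['tool_rot'])
d=img('scene'); p=cloud(d,np.ones((400,640),bool)); g=(abs(p[:,0]-603)<70)&(abs(p[:,1]+288)<70)&(p[:,2]>96)&(p[:,2]<110)
q=p[g]; print('bar',len(q),q.mean(0).round(),np.percentile(q[:,2],[5,50,95]).round(),cv2.minAreaRect(q[:,:2].astype(np.float32)))
g=(abs(p[:,0]-575)<90)&(abs(p[:,1]-210)<30)&(p[:,2]>80)&(p[:,2]<96); q=p[g]; print('fin',len(q),q.mean(0).round(),'joint',((q.mean(0)-tc)@u).round(1))
amap(14,50)
plan([574.2,210.5,240],rot(-97.7),16)
E
```

```text
45.55 [ 571.33557541 -316.11134297  240.56366497] [-2.95984087 -1.03616917  0.00348108]
bar 259 [ 605. -287.  103.] [ 99. 104. 106.] ((604.81787109375, -286.3088684082031), (93.90596771240234, 14.986455917358398), 39.187503814697266)
fin 123 [576. 209.  88.] joint 191.2
      scene: x from -60                                                         top
   50  .  .  .  .  .  .  .  .  .  .  .  .  .  .  .  .  . 25 25 26 27 25  .  .   |  .  .  .  .  .  .  .  .  .  .  .  .  .  .  .  .  .  . 24 21 20  .  .  .
   45  .  .  .  .  .  .  .  .  .  .  .  .  .  .  .  .  . 25 27 24 24 22  .  .   |  .  .  .  .  .  .  .  .  .  .  .  .  .  .  .  .  . 30 20 28 25  .  .  .
   40  .  .  .  .  .  .  .  .  .  .  .  .  .  .  .  .  . 23 26 27 26 24  .  .   |  .  .  .  .  .  .  .  .  .  .  .  .  .  .  .  .  . 22 20 22 23  .  .  .
   35  .  .  .  .  .  .  .  .  .  .  .  .  .  .  .  .  .  . 18 24 24  .  .  .   |  .  .  .  .  .  .  .  .  .  .  .  .  .  .  .  .  . 24 24 25 23  .  .  .
  -15  .  .  .  .  .  .  .  .  .  .  .  .  .  .  .  .  .  .  . 23  .  .  .  .   |  .  .  .  .  .  .  .  .  .  .  .  .  .  .  .  .
[... 1950 characters left out ...]
   |  .  .  .  .  .  .  .  .  .  . 21 39 24 22  .  .  .  .  .  .  .  .  .  .
[1, 0.41, -0.51, 0.0, -0.0, 0.0, 0.36]
[1, 0.39, -0.53, 0.0, -0.0, 0.0, 0.36]
[1, 0.36, -0.55, 0.0, -0.0, 0.0, 0.36]
[1, 0.33, -0.57, 0.0, -0.0, 0.0, 0.36]
[1, 0.3, -0.58, 0.0, -0.0, 0.0, 0.36]
[1, 0.27, -0.6, 0.0, -0.0, 0.0, 0.36]
[1, 0.24, -0.61, 0.0, -0.0, 0.0, 0.36]
[1, 0.21, -0.62, 0.0, -0.0, 0.0, 0.36]
[1, 0.18, -0.63, 0.0, -0.0, 0.0, 0.36]
[1, 0.15, -0.64, 0.0, -0.0, 0.0, 0.36]
[1, 0.11, -0.65, 0.0, -0.0, 0.0, 0.36]
[1, 0.08, -0.65, 0.0, -0.0, 0.0, 0.36]
[1, 0.05, -0.66, 0.0, -0.0, 0.0, 0.36]
[1, 0.01, -0.66, 0.0, -0.0, 0.0, 0.36]
[1, -0.02, -0.66, 0.0, -0.0, 0.0, 0.36]
[1, -0.05, -0.66, 0.0, -0.0, 0.0, 0.36]
```

{"name": "drive_tool", "arguments": {
  "moves": [
    [1, 0.3, -0.4, 0, 0, 0, 0.36],
    [1, 0.39, -0.53, 0, 0, 0, 0.36],
    [1, 0.36, -0.55, 0, 0, 0, 0.36],
    [1, 0.33, -0.57, 0, 0, 0, 0.36],
    [1, 0.3, -0.58, 0, 0, 0, 0.36],
    [1, 0.27, -0.6, 0, 0, 0, 0.36],
    [1, 0.24, -0.61, 0, 0, 0, 0.36],
    [1, 0.21, -0.62, 0, 0, 0, 0.36]
  ]
}}

```text
t: 46.5
ee_pos: [572.1, -58.9, 242.1]
tool_rot: [-3.108, -0.425, 0.004]
ft_force: [1.3, 0.6, 0.3]
finger_gap: 1.004
grip_force: 0.0
```

{"name": "drive_tool", "arguments": {
  "moves": [
    [1, 0.18, -0.63, 0, 0, 0, 0.36],
    [1, 0.15, -0.64, 0, 0, 0, 0.36],
    [1, 0.11, -0.65, 0, 0, 0, 0.36],
    [1, 0.08, -0.65, 0, 0, 0, 0.36],
    [1, 0.05, -0.66, 0, 0, 0, 0.36],
    [1, 0.01, -0.66, 0, 0, 0, 0.36],
    [1, -0.02, -0.66, 0, 0, 0, 0.36],
    [1, 0, -0.7, 0, 0, 0, 0.36]
  ]
}}

```text
t: 47.3
ee_pos: [574.7, 206.2, 243.1]
tool_rot: [-3.131, 0.205, 0.006]
ft_force: [0.2, 0.1, 0.0]
finger_gap: 1.0
grip_force: 0.0
```

```bash
python3 - <<'E'
from h import *
s=robot.state(); print(s['t'],s['ee_pos'])
plan([574.2,210.5,87],rot(-97.7),7)
E
```

```text
47.3 [574.65729533 206.22115094 243.06737911]
[1, -0.0, -0.01, 0.45, -0.0, 0.0, 0.0]
[1, -0.0, -0.01, 0.45, -0.0, 0.0, 0.0]
[1, -0.0, -0.01, 0.45, -0.0, 0.0, 0.0]
[1, -0.0, -0.01, 0.45, -0.0, 0.0, 0.0]
[1, -0.0, -0.01, 0.45, -0.0, 0.0, 0.0]
[1, -0.0, -0.01, 0.45, -0.0, 0.0, 0.0]
[1, -0.0, -0.01, 0.45, -0.0, 0.0, 0.0]
```

{"name": "drive_tool", "arguments": {
  "moves": [
    [1, 0, -0.01, 0.4, 0, 0, 0],
    [1, 0, -0.01, 0.45, 0, 0, 0],
    [1, 0, -0.01, 0.45, 0, 0, 0],
    [1, 0, -0.01, 0.45, 0, 0, 0],
    [1, 0, -0.01, 0.45, 0, 0, 0],
    [1, 0, -0.01, 0.45, 0, 0, 0],
    [1, 0, -0.01, 0.45, 0, 0, 0],
    [0, 0, 0, 0, 0, 0, 0]
  ],
  "squeeze": 30
}}

```text
t: 48.1
ee_pos: [573.4, 208.7, 85.5]
tool_rot: [-3.134, 0.201, 0.012]
ft_force: [-0.8, -0.0, -0.2]
finger_gap: 0.952
grip_force: 0.0
```

{"name": "drive_tool", "arguments": {
  "moves": [
    [0, 0, 0, 0, 0, 0, 0],
    [0, 0, 0, 0, 0, 0, 0],
    [0, 0, 0, 0, 0, 0, 0],
    [0, 0, 0, 0, 0, 0, 0],
    [0, 0, 0, 0, 0, 0, 0],
    [0, 0, 0, 0, 0, 0, 0],
    [0, 0, 0, 0, 0, 0, 0],
    [0, 0, 0, 0, 0, 0, 0]
  ]
}}

```text
t: 48.9
ee_pos: [574.8, 209.3, 88.0]
tool_rot: [-3.132, 0.201, 0.006]
ft_force: [-0.3, -1.6, 0.1]
finger_gap: 0.273
grip_force: 0.0
```

{"name": "drive_tool", "arguments": {
  "moves": [
    [0, 0, 0, 0, 0, 0, 0],
    [0, 0, 0, 0, 0, 0, 0],
    [0, 0, 0.1, 0, 0, 0, 0],
    [0, 0, 0.25, 0, 0, 0, 0],
    [0, 0, 0.35, 0, 0, 0, 0],
    [0, 0, 0.4, 0, 0, 0, 0],
    [0, 0, 0.4, 0, 0, 0, 0],
    [0, 0, 0.4, 0, 0, 0, 0]
  ]
}}

```text
t: 49.7
ee_pos: [562.2, 112.7, 87.9]
tool_rot: [-3.132, 0.203, 0.006]
ft_force: [1.1, 2.3, 0.8]
finger_gap: 0.128
grip_force: 30.0
```

```bash
python3 - <<'E'
from h import *
s=robot.state(); print(s['t'],s['ee_pos'],s['finger_gap'],s['grip_force'],s['ft_force'],'joint',(s['ee_pos']-tc)@u)
plan(tc+u*2+[0,0,s['ee_pos'][2]],rot(-97.5),7,claw=0)
E
```

```text
49.7 [562.17500626 112.68442979  87.92979583] 0.1276748815965592 30.00085026025772 [1.12249544 2.2852626  0.77896416] joint 93.59813242797905
[0, -0.0, 0.26, -0.0, -0.0, 0.0, 0.0]
[0, -0.0, 0.26, -0.0, -0.0, 0.0, 0.0]
[0, -0.0, 0.26, -0.0, -0.0, 0.0, 0.0]
[0, -0.0, 0.26, -0.0, -0.0, 0.0, 0.0]
[0, -0.0, 0.26, -0.0, -0.0, 0.0, 0.0]
[0, -0.0, 0.26, -0.0, -0.0, 0.0, 0.0]
[0, -0.0, 0.26, -0.0, -0.0, 0.0, 0.0]
```

{"name": "drive_tool", "arguments": {
  "moves": [
    [0, 0, 0.32, 0, 0, 0, 0],
    [0, 0, 0.32, 0, 0, 0, 0],
    [0, 0, 0.32, 0, 0, 0, 0],
    [0, 0, 0.3, 0, 0, 0, 0],
    [0, 0, 0.24, 0, 0, 0, 0],
    [0, 0, 0.16, 0, 0, 0, 0],
    [0, 0, 0.14, 0, 0, 0, 0],
    [0, 0, 0, 0, 0, 0, 0]
  ]
}}

```text
t: 50.5
ee_pos: [550.5, 23.3, 87.9]
tool_rot: [-3.132, 0.204, 0.006]
ft_force: [-1.4, -1.7, 8.5]
finger_gap: 0.128
grip_force: 30.0
```

```bash
python3 - <<'E'
from h import *
s=robot.state(); print(s['t'],s['ee_pos'],s['finger_gap'],s['ft_force'],'joint',(s['ee_pos']-tc)@u)
E
```

```text
50.5 [550.53124859  23.34887393  87.90652171] 0.12771111099229335 [-1.38694791 -1.70972759  8.46960447] joint 3.507039274609636
```

{"name": "drive_tool", "arguments": {
  "moves": [
    [0, 0, 0.04, 0, 0, 0, 0],
    [0, 0, 0.04, 0, 0, 0, 0],
    [0, 0, 0.03, 0, 0, 0, 0],
    [0, 0, 0.03, 0, 0, 0, 0],
    [0, 0, 0, 0, 0, 0, 0],
    [0, 0, 0, 0, 0, 0, 0],
    [0, 0, 0, 0, 0, 0, 0],
    [0, 0, 0, 0, 0, 0, 0]
  ]
}}

```text
t: 51.3
ee_pos: [549.8, 17.6, 87.9]
tool_rot: [-3.132, 0.202, 0.006]
ft_force: [-2.4, 0.1, 9.1]
finger_gap: 0.129
grip_force: 30.0
```

```bash
python3 - <<'E'
from h import *
s=robot.state(); print(s['t'],s['ee_pos'],s['finger_gap'],s['ft_force'],'joint',(s['ee_pos']-tc)@u)
E
```

```text
51.3 [549.80782926  17.63614608  87.88072454] 0.12888205058395744 [-2.39599725  0.13441753  9.06492492] joint -2.2512405651986223
```

{"name": "drive_tool", "arguments": {
  "moves": [
    [0, 0, 0.04, 0, 0, 0, 0],
    [0, 0, 0.04, 0, 0, 0, 0],
    [0, 0, 0, 0, 0, 0, 0],
    [0, 0, 0, 0, 0, 0, 0],
    [0, 0, 0, 0, 0, 0, 0],
    [0, 0, 0, 0, 0, 0, 0],
    [0, 0, 0, 0, 0, 0, 0],
    [0, 0, 0, 0, 0, 0, 0]
  ]
}}

```text
t: 52.1
ee_pos: [549.7, 16.7, 87.9]
tool_rot: [-3.13, 0.198, 0.005]
ft_force: [-0.8, 10.4, 8.7]
finger_gap: 0.131
grip_force: 30.0
```

```bash
python3 - <<'E'
from h import *
s=robot.state(); print(s['t'],s['ee_pos'],s['finger_gap'],s['ft_force'],'joint',(s['ee_pos']-tc)@u)
for n in('scene','top'):
    d=img(n); p=cloud(d,np.ones((400,640),bool)); q=p-tc; a=q@xt;b=q@u
    m=(abs(a)<45)&(abs(p[:,2]-54)<4)&(abs(b)<130); print(n,'cover y range',np.percentile(b[m],[0,1,99,100]).round())
    m=(abs(abs(a)-62)<6)&(abs(p[:,2]-60)<5)&(b<-80); print('rail end',np.percentile(b[m],[0,2]).round())
E
```

```text
52.1 [549.66279744  16.71633873  87.86361974] 0.13087446983512083 [-0.83407882 10.43253482  8.70321438] joint -3.182109281537257
scene cover y range [-102. -101.   97.   99.]
rail end [-396. -395.]
top cover y range [-103. -102.  -37.  -34.]
rail end [-332. -276.]
```

At the stop: the tool moved only 1 mm under 10 N. I'll release and retreat.

{"name": "drive_tool", "arguments": {
  "moves": [
    [0.5, 0, 0, 0, 0, 0, 0],
    [0.5, 0, 0, 0, 0, 0, 0],
    [0.5, 0, 0, 0, 0, 0, 0],
    [0.5, 0, 0, 0, 0, 0, 0],
    [0.7, 0, 0, -0.3, 0, 0, 0],
    [0.7, 0, 0, -0.8, 0, 0, 0],
    [0.7, 0, 0, -0.8, 0, 0, 0],
    [0.7, 0, 0, -0.8, 0, 0, 0]
  ]
}}

```text
t: 53.0
ee_pos: [549.8, 13.8, 223.6]
tool_rot: [-3.132, 0.202, 0.007]
ft_force: [1.8, 0.3, 0.0]
finger_gap: 0.693
grip_force: 0.0
```

{"name": "drive_tool", "arguments": {
  "moves": [
    [0.7, 0, 0, -0.8, 0, 0, 0],
    [0.7, 0, 0, -0.5, 0, 0, 0],
    [0.7, -0.5, 0.2, 0, 0, 0, 0],
    [0.7, -0.5, 0.2, 0, 0, 0, 0],
    [0.7, 0, 0, 0, 0, 0, 0],
    [0.7, 0, 0, 0, 0, 0, 0],
    [0.7, 0, 0, 0, 0, 0, 0],
    [0.7, 0, 0, 0, 0, 0, 0]
  ]
}}

```text
t: 53.8
ee_pos: [499.0, 0.9, 287.3]
tool_rot: [-3.132, 0.201, 0.006]
ft_force: [0.3, 0.1, 0.6]
finger_gap: 0.7
grip_force: 0.0
```

```bash
python3 - <<'E'
from h import *
d=img('scene'); p=cloud(d,np.ones((400,640),bool)); q=p-tc; a=q@xt;b=q@u
m=(abs(a)<30)&(p[:,2]>80)&(p[:,2]<96)&(abs(b)<30); print('fin joint',b[m].mean().round(1),m.sum())
m=(abs(a)<45)&(abs(p[:,2]-54)<4)&(abs(b)<130); print('cover',np.percentile(b[m],[1,99]).round())
for nme,x,y in(('jar',434,-332),('mug',418,30),('bowl',672,14),('bottle',680,219),('bar',547,-118),('shaker',604,-289)):
    print(nme,[np.round(world(d,o['pixel'])).tolist() for o in robot.pinpoint('scene',nme+('_mid' if nme!='shaker' else ''))[:2]])
g=(abs(p[:,0]-603)<70)&(abs(p[:,1]+288)<70)&(p[:,2]>96)&(p[:,2]<112); print('shaker bar',p[g].mean(0).round(),np.percentile(p[g][:,2],[5,95]).round())
print(robot.state()['t'])
E
```

```text
fin joint -3.2 111
cover [-100.   97.]
jar [[458.0, -332.0, 111.0]]
mug [[443.0, -1.0, 82.0]]
bowl [[687.0, 18.0, 4.0]]
bottle [[706.0, 213.0, 127.0], [574.0, 59.0, 53.0]]
bar [[542.0, -118.0, 12.0]]
shaker [[607.0, -288.0, 104.0], [246.0, -325.0, 104.0]]
shaker bar [ 605. -287.  103.] [ 99. 106.]
54.15
```

The cover is shut against its stop, the shaker is standing in its place, and the other things haven't moved.

```bash
python3 -c "
from rig import robot
print(robot.finish_job())"
```

```text
the job is handed in; nothing more can be done
None
```

I handed the job in at about 54 s of the 72 s; no verdict came back, but my last look before shutting the cover showed all five chunks in the tin: three in bay0, one in bay1 and one in bay2 (none had poured into bay2, so I nudged one over the ridge with the empty shaker). After that I saw the cover shut against its stop, the shaker upright back in its place, and the other things where they were (I did not re-check the spatula).

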